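Nip a bearing cup in a trigger clamp

ROBOT

A 6-joint arm with a two-finger parallel gripper is mounted at the origin on the work surface; the furniture and walls round the work are solid. World frame = base frame: x ahead of the robot, y to its left, z up, the work surface at z = 0. Lengths are in mm, angles in rad, forces in N, time in s.
With the tool pointing down it reaches from about 275 to 1000 mm from the base axis. Payload 8.4 kg.
Tool frame: the origin (TCP) lies midway between the tips of the shut fingers; the grasp point (between the pads) lies 19 mm behind it; z points along the fingers, y is the line along which they close (so a half turn about z gives the same grasp; the last joint's range is limited). The gripper opens to 85 mm and grips with 20 to 120 N. Pads are 22 mm wide; open, the fingers measure 114 mm over their backs; the gripper's body (76 mm by 85 mm) begins 54 mm behind the grasp point. The pads swing forward as they close: fully open they stand 13 mm farther back than shut.
Start: joints at [1.133, 0.353, 1.633, -0, 1.155, -0.002], TCP at [263.834, 566.586, 231.281] pointing down, gripper open.
Joint ranges: [-2.63, 2.63], [-0.92, 2.1], [0.06, 2.66], [-1.3, 4.44], [0, 2.69], [-3.02, 3.02]. Speed limits (rad/s): [2.22, 2.22, 2.79, 3.14, 3.14, 3.14].

INTERFACE

Orientations are given as [roll, pitch, yaw] about the fixed x, y, z axes, in that order (R = Rz(yaw) Ry(pitch) Rx(roll)).
In Python, from rig import monitor, imaging, r gives the robot as it stands.
- The arm moves only by the tool drive_tool, never from a script. Its argument "plan" is a list of rows, each an object of numbers: "x", "y", "z": the shift along the tool's x, y, z in units of 50 mm (1.0 is 50 mm); "ax", "ay", "az": the turn, a rotation vector about the tool's x, y, z in units of 6 degrees (1.0 is 6 degrees); "hand": the finger opening in mm, from 0 to 85.4. In form: [{"x": .., "y": .., "z": .., "ax": .., "ay": .., "az": .., "hand": ..}, ...]. A call has 1 to 8 rows; each row is the pose to reach, as a shift and turn from the pose commanded when the call began, along the tool's axes at that moment; what a row does not reach only later rows make up. A row lasts 1/10 s, in which the tool goes at most 50 mm and 8.59 degrees, less where a joint would pass 70% of its speed; a pose out of reach is approached as far as the arm can. A call with a gripper value outside its range is refused whole. The fingers move at their own pace and stop on an object; "grip_force" is the grip in N (left out, the last holds). Time passes only in rows, so rows that repeat a pose let the fingers close. It gives the time, the measured TCP pose, the force, the opening and the grip force at its end, in the units of the state.
- monitor.sense(): the state, without advancing time (a new reading comes with each control period).
- imaging.grab_frame(name): name is "scene" or "top" or "wrist"; returns the picture (384x512x3 uint8, red, green, blue); there is no depth.
- imaging.camera_info(name): a dict with "mtx" (3x3 intrinsics, pixels), "dist" ([k1, k2, p1, p2, k3] as OpenCV has them; the pictures are not rectified), "R" (3x3) and "t" (3): a world point X has camera coordinates R X + t. Camera axes: x right, y down, z forward; pixel columns grow to the right and rows downward; lengths in mm; the calibration is good to about 2 mm. A picture is of the moment at which its call begins: read the wrist's pose just before it. camera_info takes no time and is no camera call; for the wrist camera it gives the pose at the moment of the call.
- r.sign_off(): hands the job in; it is judged then, once.
The state is a dict: "clock": time; "qpos": joint angles; "qvel": joint speeds; "joint_efforts": joint torques, N m; "eef_pos": TCP position; "tcp_rot": TCP orientation; "contact_force": force on the tool from outside, world axes, zero at the start; "wrist_torque": the same for the moment, N m; "opening": opening from 0.0 (shut) to 1.0 (fully open); "grasp_force": force on a finger pad.
Only numpy, scipy, OpenCV 4.12 (cv2) and the standard library are available. Lean on these libraries where they do the work, as an engineer would, in place of code of your own. Each camera call takes 0.05 s, during which the arm holds its last target. There are 200 camera calls.

TASK

Lay the bearing cup that stands beside the V-jaw end of the fixture gently on the fixture's two parallels, between the V-jaw and the sliding jaw, then pump the orange trigger until the cup is seated in the V and the spring-backed pad holds it firmly, sunk by roughly a third of its 7 mm travel once the trigger is let go. Squeeze with a light hand: a pad driven in past two thirds, even during a squeeze, presses the thin cup out of round. Let go of the trigger, and leave the other parts and tools on the bench where they are.

Things in the scene. Friction and masses are not known exactly. Their poses are not given: they have to be found in the camera images.
- fixture: Clamping fixture fixed to the bench; place and yaw vary. Origin: centre of the underside of its aluminium plate, 130 (x) x 335 (y) x 12 mm. Clamping line: its y axis. Steel V-jaw at the +y end, 48 mm high; black and orange trigger clamp at the -y end, housing x -47 to +23, y -147 to -72, 64 mm high. Grip and trigger stick out level from the housing towards -x, the robot.
- race: Bright steel bearing cup: a plain ring 127 mm across, 22 mm high, wall 11 mm thick (its middle 57.5 mm from the centre), about 0.55 kg. Origin: centre of its underside, z up. Lies loose on the bench left of the fixture. Lift it by the wall, one finger inside, one outside.
- v_seat (a point): Where the centre of the cup's underside lies when the cup rests flat on the two steel parallels (8 mm wide, 115 mm long, at fixture x = -34 and +34 mm, tops 22 mm above the bench) and touches both upright faces of the V-jaw, which meet at 120 degrees and open towards -y. Axes as the fixture's.
- jaw: Sliding jaw on a smooth steel bar; slides along the fixture's y axis, towards +y when pumped. Origin: middle of its front face, 40 mm above the bench; 44 mm wide, top 62 mm above the bench. A full squeeze of the trigger pushes it about 8 mm. Wedges in the housing keep it from sliding back; under load it still settles back 1 to 3 mm when the trigger is let go, so judge the hold after letting go.
- pad_face (a point): Centre of the front of the free pad on the sliding jaw (moves with the jaw, not with the springs). Black rubber-faced pad, 40 mm wide, 20 mm high, centred 33 mm above the bench, on springs: stands 10 mm proud of the jaw, sinks 1 mm per 14 N, 7 mm at most. Sunk depth = how far this point lies past the cup's near edge, 63.5 mm from v_seat. At the start it is 18 to 30 mm short of a cup that touches the V-jaw.
- trigger_face (a point): Middle of the finger rest on the outer (+y) face of the orange trigger, 66 mm from its pivot, 40 mm above the bench; moves with it. The trigger is a bar 14 mm thick, 24 mm high (28 to 52 mm above the bench), 91 mm long from the pivot; at rest it leans 0.36 rad away from the grip.
- grip_mid (a point): Middle of the fixed black grip behind (-y of) the trigger, level with the finger rest, 40 mm above the bench. Grip parallel to the fixture's x, 20 mm thick (y), 28 mm high, ending 36 mm further out. From the trigger's outer face to the grip's back: 62 mm at rest, 37 mm squeezed. Free bench below; free space on both outer sides.
- trigger (a joint): Trigger angle: 0 at rest, 0.36 rad when fully squeezed up to the grip, about an upright pin. A spring returns it (4 to 7 N at the finger rest). Each further newton there puts about 2.8 N on the cup: squeezing with about 20 N ends in a firm hold after one or two squeezes on the cup and cannot overdo it; from about 25 N on, a full squeeze can press too hard.
- spider_gear_0: Bystander: small dark bevel gear, 56 mm across, 26 mm high. Origin: on its underside.
- spider_gear_2: Bystander: small dark bevel gear, 56 mm across, 26 mm high. Origin: on its underside.
- bottle: Bystander: dark thread-lock bottle with a pale spout, 45 mm across, 154 mm tall. Origin: on its underside.
- ratchet: Bystander: chrome ratchet handle, lying, 215 mm long. Origin: on its underside.
- pen: Bystander: blue marker pen, lying, 138 mm long, 14 mm thick. Origin: on its underside.
- bolts: Bystander: heap of dark flange bolts wired together, 100 x 87 x 58 mm. Origin: on its underside.
- cross_shaft: Bystander: plain bright steel shaft, lying, 105 mm long, 21 mm thick. Origin: on its underside.
Things that resemble listed ones, but are neither listed nor needed, are in the scene too. What is shaped like the race but brown or yellow is not meant.

How it is judged:
By the outcome, as a careful person would: the job done as asked, in the order asked, and still so for the second after the job is handed in, with the robot touching nothing.
It also fails if it takes over 61 s, if anything falls off the work surface, if the arm or the gripper's body presses on something with over 40 N, if the wrist force passes 120 N, or if a joint passes its speed limit or range.

## Working session

There is one attempt and no reset: what is moved stays moved. The work goes in short steps, Python scripts to look and compute and a tool call to move; the robot and the scene stay as the last step left them, time stands still between calls to the robot, and variables do not carry over. Pictures are saved under pics/ and viewed, at most 13 in all, crops included, and the job is handed in when it is done.

Besides the shell and the picture viewer there is one more tool, called after "Emit:" in YAML: its name, and indented under it one key for each argument. drive_tool: Moves the arm, as the interface text tells. Its arguments: {"type":"object","properties":{"plan":{"type":"array","items":{"type":"object","properties":{"x":{"type":"number"},"y":{"type":"number"},"z":{"type":"number"},"ax":{"type":"number"},"ay":{"type":"number"},"az":{"type":"number"},"hand":{"type":"number"}}}},"grip_force":{"type":"number"}},"required":["plan"]}

```bash
ls; mkdir -p pics; python3 - <<'E'
from rig import monitor, imaging, r
import cv2,numpy as np
s=monitor.sense();print(s)
for n in ("scene","top","wrist"):
    c=imaging.camera_info(n);print(n,c)
    im=imaging.grab_frame(n);cv2.imwrite(f"pics/{n}0.png",im[...,::-1])
a=cv2.imread("pics/scene0.png");b=cv2.imread("pics/top0.png")
cv2.imwrite("pics/scene0b.png",cv2.resize(a,(800,600)));cv2.imwrite("pics/top0b.png",cv2.resize(b,(800,600)))
E
```

```text
pics
{'clock': 0.0, 'qpos': array([ 1.13261826e+00,  3.53663062e-01,  1.63417246e+00,  1.61787698e-05,
        1.15520775e+00, -2.41478236e-03]), 'qvel': array([-1.41942853e-03, -1.95993742e-04,  3.88551423e-05, -1.42139436e-03,
       -9.42082904e-04, -1.63895997e-03]), 'joint_efforts': array([-3.97861522e-04, -6.05237603e+01, -3.42067051e+01, -1.07355515e-04,
        9.38408106e-03,  2.72634293e-05]), 'eef_pos': array([263.60456441, 566.13566873, 230.53597933]), 'tcp_rot': array([-3.14014208e+00, -1.82949879e-05,  2.70582281e+00]), 'contact_force': array([ 0.17196105, -0.27627255, -1.20349388]), 'wrist_torque': array([ 0.02000893, -0.01190572, -0.01015589]), 'grasp_force': 0.0, 'opening': 0.9981085610164828}
scene {'mtx': array([[478.1671338 ,   0.        , 253.94993303],
       [  0.        , 478.1671338 , 193.45365321],
       [  0.        ,   0.        ,   1.        ]]), 'dist': array([-0.03736278,  0.        ,  0.        ,  0.        ,  0.        ]), 'R': array([[-0.63623289, -0.77121377,  0.02090535],
       [-0.33330893,  0.25033219, -0.90897687],
       [ 0.6957822 , -0.5852
[... 295 characters left out ...]
     ,  0.        ,  0.        ]), 'R': array([[-0.0016632 , -0.99999779, -0.00128898],
       [-0.99481679,  0.00178563, -0.10166793],
       [ 0.10167   ,  0.0011132 , -0.99481756]]), 't': array([ -37.92750893,  460.18214347, 1221.00763423])}
wrist {'mtx': array([[324.49396106,   0.        , 255.37285329],
       [  0.        , 324.49396106, 193.19753967],
       [  0.        ,   0.        ,   1.        ]]), 'dist': array([-0.0914735,  0.       ,  0.       ,  0.       ,  0.       ]), 'R': array([[ 0.42186199,  0.90665905, -0.00134886],
       [ 0.86156693, -0.40041672,  0.31203985],
       [ 0.28237365, -0.13279989, -0.95006806]]), 't': array([-624.86822604,  -40.87518602,  380.07624445])}
```

View pics/top0b.png

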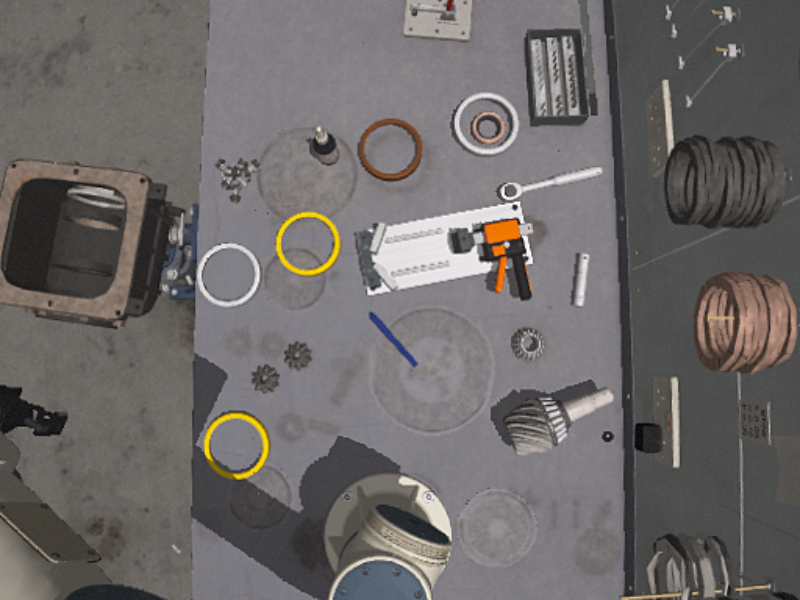

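View pics/scene0b.png

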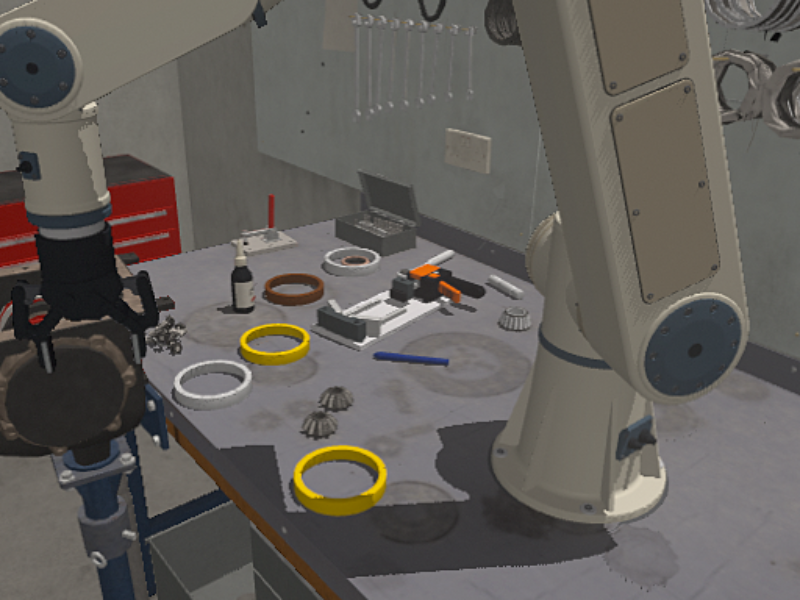

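The top view shows the bright ring at about (228,274) and the fixture with V-jaw at (372,260), jaw at (460,240) and trigger at (502,272), in the 800-px picture. The scene view agrees. Next I'll enlarge both for measuring.

```bash
python3 - <<'E'
import cv2
a=cv2.imread("pics/top0.png")
cv2.imwrite("pics/fix.png",cv2.resize(a[125:197,222:350],None,fx=6.25,fy=6.25,interpolation=cv2.INTER_CUBIC))
# ring fit
import numpy as np
g=cv2.cvtColor(a,cv2.COLOR_BGR2HSV)
m=((g[...,2]>190)&(g[...,1]<40)).astype(np.uint8)
m2=np.zeros_like(m);m2[148:204,124:172]=m[148:204,124:172]
c,_=cv2.findContours(m2,cv2.RETR_EXTERNAL,cv2.CHAIN_APPROX_NONE)
c=max(c,key=cv2.contourArea);print(cv2.fitEllipse(c),cv2.boundingRect(c),cv2.contourArea(c))
E
```

```text
((145.80258178710938, 175.49050903320312), (38.499267578125, 39.55668258666992), 35.729427337646484) (126, 156, 40, 40) 1194.5
```

View pics/fix.png

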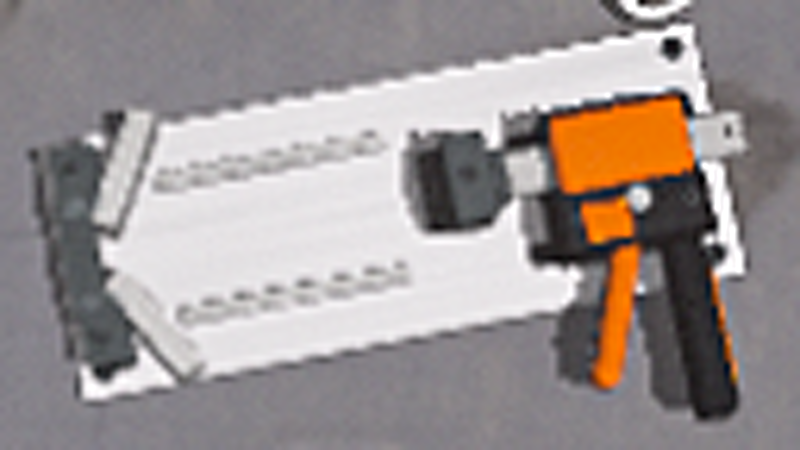

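The enlarged crop shows plate corners at about (690,25), (742,277) and (82,402), the jaw front face near (412,180), the trigger running from (625,245) to (605,385), and the grip end at (717,415). I'll convert these to positions.

```bash
cat > h.py <<'E'
import numpy as np,cv2
from rig import monitor, imaging, r
def p2w(c,uv,z):
    uv=np.asarray(uv,float).reshape(-1,1,2)
    n=cv2.undistortPoints(uv,c["mtx"],c["dist"]).reshape(-1,2)
    d=np.c_[n,np.ones(len(n))]@c["R"]; o=-c["R"].T@c["t"]
    return o+d*((z-o[2])/d[:,2])[:,None]
def w2p(c,X):
    return cv2.projectPoints(np.asarray(X,float).reshape(-1,3),cv2.Rodrigues(c["R"])[0],c["t"],c["mtx"],c["dist"])[0].reshape(-1,2)
def fx(o,yaw,P):  # fixture->world
    P=np.asarray(P,float).reshape(-1,3);c,s=np.cos(yaw),np.sin(yaw)
    return np.array([o[0],o[1],0])+P@np.array([[c,-s,0],[s,c,0],[0,0,1]]).T
E
python3 - <<'E'
from h import *
c=imaging.camera_info("top")
E=lambda u,v:(222+(u+.5)/6.25-.5,125+(v+.5)/6.25-.5)
q=p2w(c,[E(690,25),E(742,277),E(82,402)],12);print(q.round(1))
print("sides",np.linalg.norm(q[0]-q[1]),np.linalg.norm(q[1]-q[2]))
d=q[2]-q[1];yaw=np.arctan2(-d[0],d[1]);o=(q[0]+q[2])/2
d2=q[0]-q[1];print("yaw",yaw,np.arctan2(d2[1],d2[0]),"o",o)
print("jaw top front",p2w(c,[E(412,135),E(418,225)],62).round(1))
print("trig",p2w(c,[E(605,385),E(625,245)],52).round(1),"grip end",p2w(c,[E(717,415)],54).round(1))
print("ring",p2w(c,[(145.8,175.5)],11).round(1), p2w(c,[(126,175.5),(166,175.5)],11).round(1))
def inv(P):
    P=P[:,:2]-o[:2];cc,s=np.cos(yaw),np.sin(yaw);return P@np.array([[cc,-s],[s,cc]])
print(inv(p2w(c,[E(412,135),E(418,225)],62)),inv(p2w(c,[E(605,385),E(717,415)],53)))
E
```

```text
[[ 661.7 -265.8   12. ]
 [ 533.3 -288.7   12. ]
 [ 471.3   38.8   12. ]]
sides 130.403885045391 333.3466983780492
yaw 0.1870147848023817 0.1769438483520595 o [ 566.47802798 -113.50207166   12.        ]
jaw top front [[ 594.1 -121.6   62. ]
 [ 550.4 -124.1   62. ]]
trig [[ 474.6 -213.6   52. ]
 [ 542.4 -224.4   52. ]] grip end [[ 459.9 -266.8   54. ]]
ring [[514.1 317.3  11. ]] [[514.4 380.6  11. ]
 [513.8 253.3  11. ]]
[[ 25.63413874 -13.13437625]
 [-17.78286728  -7.38490469]] [[-108.92908734  -81.07771261]
 [-133.1338737  -131.018696  ]]
```

```bash
cat >> h.py <<'E'
from scipy.spatial.transform import Rotation as Ro
def go(x,y,z,yaw,s=None):
    s=s or monitor.sense();R=Ro.from_euler("xyz",s["tcp_rot"])
    d=R.inv().apply(np.array([x,y,z])-s["eef_pos"])/50
    w=(R.inv()*Ro.from_euler("xyz",[np.pi,0,yaw])).as_rotvec()/np.radians(6)
    print("xyz",d.round(3),"a",w.round(3))
E
python3 - <<'E'
from h import *
c=imaging.camera_info("top")
E=lambda u,v:(222+(u+.5)/6.25-.5,125+(v+.5)/6.25-.5)
o=np.array([566.5,-113.5]);yaw=.18
def inv(P):
    P=P[:,:2]-o;cc,s=np.cos(yaw),np.sin(yaw);return P@np.array([[cc,-s],[s,cc]])
print(inv(p2w(c,[E(155,118),E(115,232),E(120,272),E(205,370)],48)))
go(457.4,306.7,100,1.75)
E
```

```text
[[ 59.25674316 106.49088488]
 [  7.58910619 135.35419133]
 [-12.05945423 136.40319358]
 [-66.18368426 104.69777082]]
xyz [-5.704 -3.068  2.618] a [-1.000e-02  5.000e-03  9.127e+00]
```

Emit:
drive_tool:
  plan:
    - {"x": -0.8,"y": -0.4,"z": 0.3,"az": 1.3,"hand": 50}
    - {"x": -1.6,"y": -0.85,"z": 0.7,"az": 2.6,"hand": 50}
    - {"x": -2.4,"y": -1.3,"z": 1.0,"az": 3.9,"hand": 50}
    - {"x": -3.2,"y": -1.75,"z": 1.3,"az": 5.2,"hand": 50}
    - {"x": -4.0,"y": -2.2,"z": 1.65,"az": 6.5,"hand": 50}
    - {"x": -4.8,"y": -2.6,"z": 2.0,"az": 7.8,"hand": 50}
    - {"x": -5.4,"y": -2.9,"z": 2.1,"az": 9.13,"hand": 50}
    - {"x": -5.7,"y": -3.07,"z": 2.1,"az": 9.13,"hand": 50}

```text
invalid input
```

Emit:
drive_tool:
  plan:
    - {"z": 0,"hand": 50}
    - {"z": 0,"hand": 50}

```text
invalid input
```

```bash
python3 - <<'E'
from h import *
print(monitor.sense()["eef_pos"],monitor.sense()["tcp_rot"],monitor.sense()["opening"])
c=imaging.camera_info("wrist");im=imaging.grab_frame("wrist");np.save("w1.npy",im)
b=im[...,::-1].copy()
for X in (fx((514.1,317.3),0,[(r_*np.cos(t),r_*np.sin(t),22) for t in np.linspace(0,6.28,60) for r_ in (63.5,52.5)])):
    p=w2p(c,X)[0]
    if 0<p[0]<512 and 0<p[1]<384: cv2.circle(b,(int(round(p[0])),int(round(p[1]))),1,(0,0,255),-1)
cv2.imwrite("pics/w1.png",cv2.resize(b,(800,600)))
E
```

```text
[263.66409944 566.25597694 230.71175706] [-3.14047545e+00  6.89875792e-06  2.70582325e+00] 0.9996937970922404
```

View pics/w1.png

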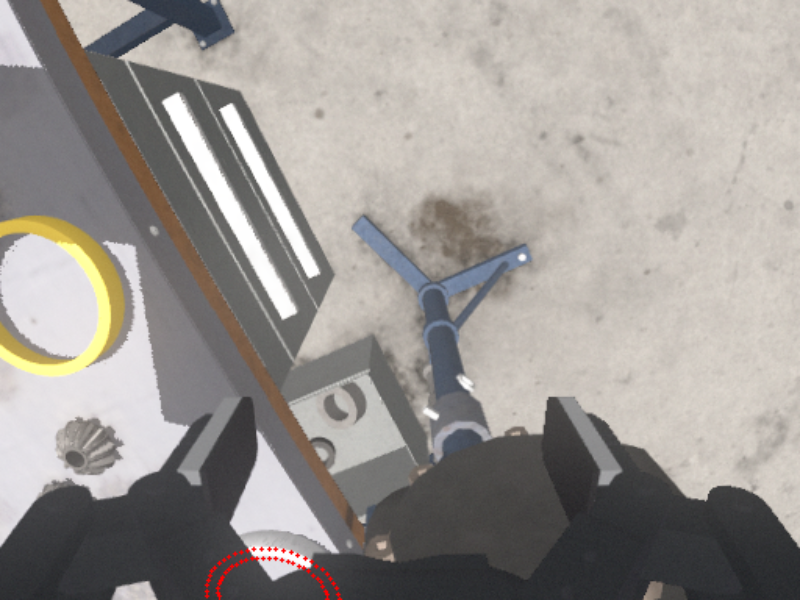

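The picture shows the arm unmoved, with the projected ring edge on the real one near (275,550). The call was probably refused because some row keys were missing, so I'll send all of them. I'll also swing clear of the housing on the stand first.

```bash
python3 - <<'E'
from h import *
go(300,350,230,2.15)
go(457.4,306.7,130,1.75)
E
```

```text
xyz [-2.484 -3.616  0.019] a [-8.000e-03  2.000e-03  5.307e+00]
xyz [-5.704 -3.07   2.019] a [-8.000e-03  4.000e-03  9.127e+00]
```

Emit:
drive_tool:
  plan:
    - {"x": 0,"y": 0,"z": 0,"ax": 0,"ay": 0,"az": 0,"hand": 50}

```text
clock: 0.3
eef_pos: [263.8, 566.4, 231.0]
tcp_rot: [-3.141, 0.0, 2.706]
contact_force: [0.8, 0.2, -0.8]
opening: 0.858
grasp_force: 0.0
```

Emit:
drive_tool:
  plan:
    - {"x": -0.5,"y": -0.72,"z": 0,"ax": 0,"ay": 0,"az": 1.3,"hand": 50}
    - {"x": -1.0,"y": -1.45,"z": 0,"ax": 0,"ay": 0,"az": 2.6,"hand": 50}
    - {"x": -1.5,"y": -2.15,"z": 0,"ax": 0,"ay": 0,"az": 3.9,"hand": 50}
    - {"x": -2.0,"y": -2.9,"z": 0,"ax": 0,"ay": 0,"az": 5.2,"hand": 50}
    - {"x": -2.5,"y": -3.4,"z": 0.2,"ax": 0,"ay": 0,"az": 6.5,"hand": 50}
    - {"x": -3.2,"y": -3.4,"z": 0.6,"ax": 0,"ay": 0,"az": 7.8,"hand": 50}
    - {"x": -4.0,"y": -3.3,"z": 1.0,"ax": 0,"ay": 0,"az": 9.13,"hand": 50}
    - {"x": -4.8,"y": -3.2,"z": 1.5,"ax": 0,"ay": 0,"az": 9.13,"hand": 50}

```text
clock: 1.1
eef_pos: [415.6, 319.9, 156.6]
tcp_rot: [3.139, -0.001, 1.745]
contact_force: [-0.7, 1.5, 0.2]
opening: 0.586
grasp_force: 0.0
```

```bash
python3 - <<'E'
from h import *
go(457.4,306.7,130,1.75)
E
```

```text
xyz [-0.405  0.776  0.533] a [ 0.022 -0.012 -0.047]
```

Emit:
drive_tool:
  plan:
    - {"x": -0.2,"y": 0.6,"z": 0.4,"ax": 0,"ay": 0,"az": 0,"hand": 50}
    - {"x": -0.2,"y": 0.6,"z": 0.4,"ax": 0,"ay": 0,"az": 0,"hand": 50}
    - {"x": -0.2,"y": 0.6,"z": 0.4,"ax": 0,"ay": 0,"az": 0,"hand": 50}

```text
clock: 1.4
eef_pos: [445.1, 315.2, 135.7]
tcp_rot: [-3.14, 0.001, 1.748]
contact_force: [0.5, 0.1, 0.5]
opening: 0.586
grasp_force: 0.0
```

```bash
python3 - <<'E'
from h import *
s=monitor.sense();print(s["eef_pos"],s["tcp_rot"],s["opening"])
c=imaging.camera_info("wrist");im=imaging.grab_frame("wrist");np.save("w1.npy",im)
b=im[...,::-1].copy()
for X in (fx((514.1,317.3),0,[(r_*np.cos(t),r_*np.sin(t),22) for t in np.linspace(0,6.28,60) for r_ in (63.5,52.5)])):
    p=w2p(c,X)[0]
    if 0<p[0]<512 and 0<p[1]<384: cv2.circle(b,(int(round(p[0])),int(round(p[1]))),1,(0,0,255),-1)
cv2.imwrite("pics/w2.png",cv2.resize(b,(800,600)))
go(457.4,306.7,50,1.75)
E
```

```text
[445.06947    315.18333133 135.65628616] [-3.13992866e+00  5.82917891e-04  1.74822287e+00] 0.5862637723021191
xyz [-0.22   0.22   1.726] a [-0.008  0.001 -0.008]
```

View pics/w2.png

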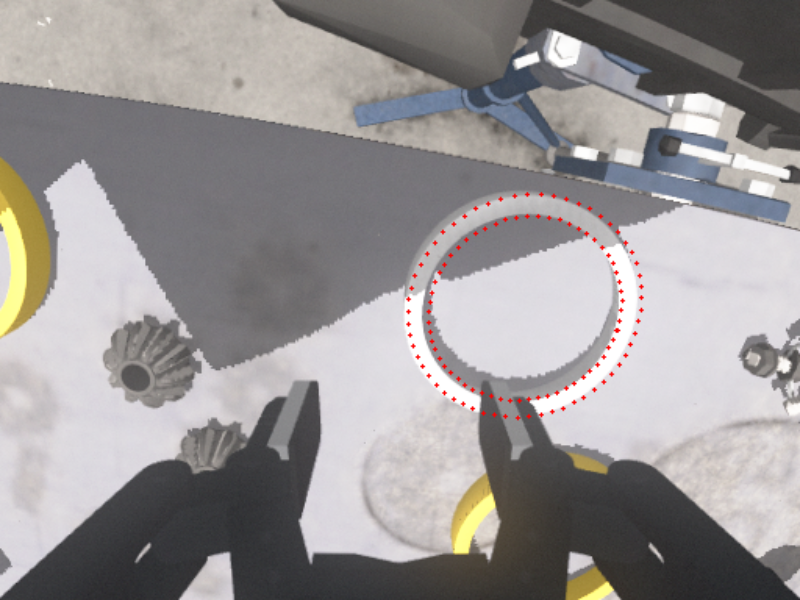

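Projected dots lie on the ring to within about 1 mm, with the real ring slightly up and left, so its centre is about (513.5, 318.2). The right finger is inside it.

```bash
python3 - <<'E'
from h import *
go(456.9,307.9,3,1.75)
E
```

```text
xyz [-0.195  0.216  2.666] a [-0.008  0.001 -0.008]
```

Emit:
drive_tool:
  plan:
    - {"x": -0.2,"y": 0.2,"z": 0.5,"ax": 0,"ay": 0,"az": 0,"hand": 50}
    - {"x": -0.2,"y": 0.2,"z": 1.0,"ax": 0,"ay": 0,"az": 0,"hand": 50}
    - {"x": -0.2,"y": 0.2,"z": 1.5,"ax": 0,"ay": 0,"az": 0,"hand": 50}
    - {"x": -0.2,"y": 0.2,"z": 1.5,"ax": 0,"ay": 0,"az": 0,"hand": 50}
    - {"x": -0.2,"y": 0.2,"z": 1.5,"ax": 0,"ay": 0,"az": 0,"hand": 50}

```text
clock: 1.95
eef_pos: [456.2, 308.2, 62.2]
tcp_rot: [3.142, -0.0, 1.751]
contact_force: [-0.4, -0.6, 0.5]
opening: 0.587
grasp_force: 0.0
```

```bash
python3 - <<'E'
from h import *
go(456.9,307.9,4,1.75)
E
```

```text
xyz [-0.009  0.012  1.165] a [ 0.001 -0.001  0.008]
```

Emit:
drive_tool:
  plan:
    - {"x": 0,"y": 0.015,"z": 0.4,"ax": 0,"ay": 0,"az": 0,"hand": 45}
    - {"x": 0,"y": 0.015,"z": 0.8,"ax": 0,"ay": 0,"az": 0,"hand": 40}
    - {"x": 0,"y": 0.015,"z": 1.0,"ax": 0,"ay": 0,"az": 0,"hand": 30}
    - {"x": 0,"y": 0.015,"z": 1.16,"ax": 0,"ay": 0,"az": 0,"hand": 25}
    - {"x": 0,"y": 0.015,"z": 1.16,"ax": 0,"ay": 0,"az": 0,"hand": 20}
    - {"x": 0,"y": 0.015,"z": 1.16,"ax": 0,"ay": 0,"az": 0,"hand": 20}

```text
clock: 2.55
eef_pos: [457.9, 308.2, 4.0]
tcp_rot: [3.141, -0.0, 1.75]
contact_force: [-0.2, -0.7, -0.4]
opening: 0.232
grasp_force: 0.0
```

Emit:
drive_tool:
  grip_force: 90
  plan:
    - {"x": 0,"y": 0,"z": 0,"ax": 0,"ay": 0,"az": 0,"hand": 14}
    - {"x": 0,"y": 0,"z": 0,"ax": 0,"ay": 0,"az": 0,"hand": 11}
    - {"x": 0,"y": 0,"z": 0,"ax": 0,"ay": 0,"az": 0,"hand": 8}
    - {"x": 0,"y": 0,"z": 0,"ax": 0,"ay": 0,"az": 0,"hand": 4}
    - {"x": 0,"y": 0,"z": 0,"ax": 0,"ay": 0,"az": 0,"hand": 2}
    - {"x": 0,"y": 0,"z": 0,"ax": 0,"ay": 0,"az": 0,"hand": 0}
    - {"x": 0,"y": 0,"z": 0,"ax": 0,"ay": 0,"az": 0,"hand": 0}

```text
clock: 3.25
eef_pos: [457.1, 307.7, 4.0]
tcp_rot: [-3.141, 0.0, 1.749]
contact_force: [-5.1, -1.1, 8.6]
opening: 0.094
grasp_force: 86.5
```

Emit:
drive_tool:
  plan:
    - {"x": 0,"y": 0,"z": -0.1,"ax": 0,"ay": 0,"az": 0,"hand": 0}
    - {"x": 0,"y": 0,"z": -0.4,"ax": 0,"ay": 0,"az": 0,"hand": 0}
    - {"x": 0,"y": 0,"z": -1.0,"ax": 0,"ay": 0,"az": 0,"hand": 0}
    - {"x": 0,"y": 0,"z": -1.6,"ax": 0,"ay": 0,"az": 0,"hand": 0}
    - {"x": 0,"y": 0,"z": -2.1,"ax": 0,"ay": 0,"az": 0,"hand": 0}
    - {"x": 0,"y": 0,"z": -2.3,"ax": 0,"ay": 0,"az": 0,"hand": 0}

```text
clock: 3.85
eef_pos: [458.8, 308.6, 121.5]
tcp_rot: [3.138, -0.002, 1.75]
contact_force: [-0.2, -0.1, -5.6]
opening: 0.093
grasp_force: 88.3
```

```bash
python3 - <<'E'
from h import *
c=imaging.camera_info("top")
E=lambda u,v:(222+(u+.5)/6.25-.5,125+(v+.5)/6.25-.5)
o=np.array([566.5,-113.5]);yaw=.18
def inv(P):
    P=P[:,:2]-o;cc,s=np.cos(yaw),np.sin(yaw);return P@np.array([[cc,-s],[s,cc]])
print("pad front",inv(p2w(c,[E(408,140),E(412,225)],43)))
ctr=fx(o,yaw,[-1.5,60,22])[0]
g=ctr-57.5*np.array([np.cos(yaw),np.sin(yaw),0]);print(ctr,g)
s=monitor.sense();print(s["eef_pos"],s["tcp_rot"],s["contact_force"],s["wrist_torque"],s["opening"])
go(g[0],g[1],110,yaw+np.pi/2)
E
```

```text
pad front [[ 27.44672609 -12.57781083]
 [-14.08974264  -6.57029847]]
[554.28246006 -54.73792279  22.        ] [497.71144772 -65.03212326  22.        ]
[458.82165434 308.57021195 121.48629921] [ 3.13756187e+00 -1.69484097e-03  1.74965039e+00] [-0.20872592 -0.06372323 -5.55953495] [-0.0310274   0.30536195  0.03195039] 0.093491134337155
xyz [-7.492 -0.565  0.215] a [ 0.039 -0.016 -0.011]
```

Emit:
drive_tool:
  plan:
    - {"x": -0.3,"y": 0,"z": 0,"ax": 0,"ay": 0,"az": 0,"hand": 0}
    - {"x": -0.9,"y": -0.1,"z": 0,"ax": 0,"ay": 0,"az": 0,"hand": 0}
    - {"x": -1.6,"y": -0.1,"z": 0,"ax": 0,"ay": 0,"az": 0,"hand": 0}
    - {"x": -2.4,"y": -0.2,"z": 0,"ax": 0,"ay": 0,"az": 0,"hand": 0}
    - {"x": -3.2,"y": -0.25,"z": 0,"ax": 0,"ay": 0,"az": 0,"hand": 0}
    - {"x": -4.0,"y": -0.3,"z": 0,"ax": 0,"ay": 0,"az": 0,"hand": 0}
    - {"x": -4.8,"y": -0.35,"z": 0,"ax": 0,"ay": 0,"az": 0,"hand": 0}
    - {"x": -5.4,"y": -0.4,"z": 0,"ax": 0,"ay": 0,"az": 0,"hand": 0}

```text
clock: 4.65
eef_pos: [484.6, 35.7, 117.2]
tcp_rot: [-3.139, 0.0, 1.749]
contact_force: [1.0, 0.3, -5.1]
opening: 0.086
grasp_force: 87.9
```

Emit:
drive_tool:
  plan:
    - {"x": -0.6,"y": -0.05,"z": 0,"ax": 0,"ay": 0,"az": 0,"hand": 0}
    - {"x": -1.2,"y": -0.1,"z": 0.2,"ax": 0,"ay": 0,"az": 0,"hand": 0}
    - {"x": -1.7,"y": -0.15,"z": 0.4,"ax": 0,"ay": 0,"az": 0,"hand": 0}
    - {"x": -2.0,"y": -0.16,"z": 0.5,"ax": 0,"ay": 0,"az": 0,"hand": 0}
    - {"x": -2.08,"y": -0.16,"z": 0.5,"ax": 0,"ay": 0,"az": 0,"hand": 0}
    - {"x": -2.08,"y": -0.16,"z": 0.5,"ax": 0,"ay": 0,"az": 0,"hand": 0}
    - {"x": -2.08,"y": -0.16,"z": 0.5,"ax": 0,"ay": 0,"az": 0,"hand": 0}

```text
clock: 5.35
eef_pos: [496.5, -64.6, 93.4]
tcp_rot: [-3.142, -0.0, 1.75]
contact_force: [0.4, 0.6, -5.5]
opening: 0.089
grasp_force: 87.8
```

```bash
python3 - <<'E'
from h import *
go(497.7,-65.0,65,.18+np.pi/2)
c=imaging.camera_info("wrist")
w=imaging.grab_frame("wrist");t=imaging.grab_frame("top")
np.save("w3.npy",w);np.save("t3.npy",t)
t=cv2.resize(t[110:210,215:350],None,fx=4,fy=4,interpolation=cv2.INTER_CUBIC) #540x400
w=cv2.resize(w,(800,600))
cv2.imwrite("pics/w3.png",w[...,::-1]);cv2.imwrite("pics/t3.png",t[...,::-1])
E
```

```text
xyz [-0.013  0.023  0.568] a [-0.    -0.002 -0.008]
```

View pics/w3.png

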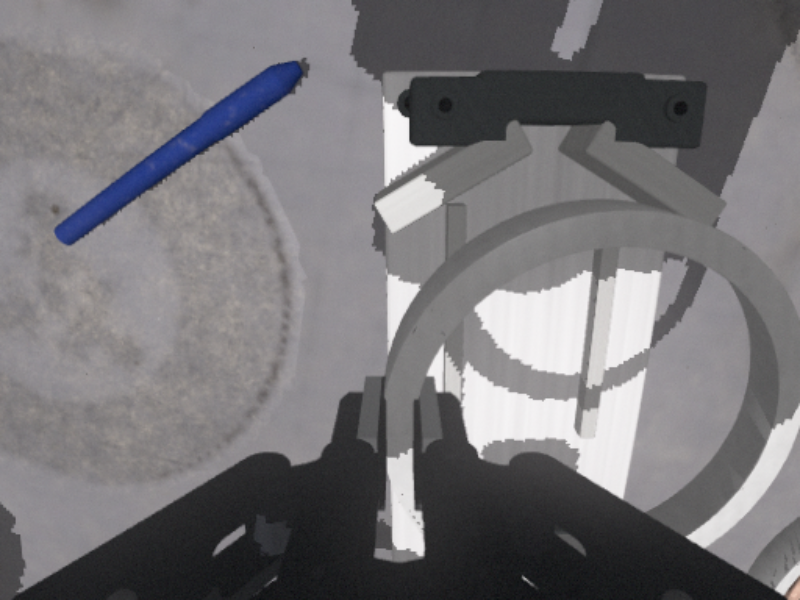

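The wrist view shows the ring held level over the parallels. The left V-block's front top edge runs (392,233)–(532,155) and the right one starts at (562,150). The plate's −y,+x edges and the parallels at (455,300) and (595,350) are visible. I'll measure these.

```bash
python3 - <<'E'
from h import *
c=imaging.camera_info("wrist")
E=lambda L:[((u+.5)*.64-.5,(v+.5)*.64-.5) for u,v in L]
o=np.array([566.5,-113.5]);yaw=.18
def inv(P):
    P=P[:,:2]-o;cc,s=np.cos(yaw),np.sin(yaw);return (P@np.array([[cc,-s],[s,cc]])).round(1)
print("V",inv(p2w(c,E([(392,233),(532,155),(562,150),(690,222)]),48)))
print("parL axis",inv(p2w(c,E([(447,205),(466,205)]),22)),"parR end",inv(p2w(c,E([(575,437),(596,437)]),22)))
print("plate left edge",inv(p2w(c,E([(384,75),(386,300)]),12)), "right",inv(p2w(c,E([(660,280),(626,495)]),12)))
s=monitor.sense();R=Ro.from_euler("xyz",s["tcp_rot"])
print("ring ctr",inv((s["eef_pos"]+57.5*R.apply([0,1,0]))[None]))
print("ring top right edge z",s["eef_pos"][2]+18,inv(p2w(c,E([(610,200),(800,350)]),s["eef_pos"][2]+18)))
E
```

```text
V [[-62.2 106.9]
 [-11.6 135.6]
 [ -0.7 137.5]
 [ 52.  112. ]]
parL axis [[-39.4 114. ]
 [-31.5 114. ]] parR end [[27.8  0.6]
 [38.6  0.4]]
plate left edge [[-65.8 166.3]
 [-65.6  68.9]] right [[ 63.1  78.8]
 [ 65.9 -44.3]]
ring ctr [[-2.5 60.9]]
ring top right edge z 111.54382377263956 [[ -7.4 127.1]
 [ 55.2  86.2]]
```

```bash
python3 - <<'E'
from h import *
g=fx((566.5,-113.5),.18,[-.8-57.5,60.5,0])[0];print(g);go(g[0],g[1],30,.18+np.pi/2)
E
```

```text
[498.31062352 -64.41488072   0.        ]
xyz [-0.007  0.033  1.271] a [ 0.003 -0.001 -0.   ]
```

Emit:
drive_tool:
  plan:
    - {"x": 0,"y": 0.03,"z": 0.3,"ax": 0,"ay": 0,"az": 0,"hand": 0}
    - {"x": 0,"y": 0.03,"z": 0.65,"ax": 0,"ay": 0,"az": 0,"hand": 0}
    - {"x": 0,"y": 0.03,"z": 1.0,"ax": 0,"ay": 0,"az": 0,"hand": 0}
    - {"x": 0,"y": 0.03,"z": 1.2,"ax": 0,"ay": 0,"az": 0,"hand": 0}
    - {"x": 0,"y": 0.03,"z": 1.27,"ax": 0,"ay": 0,"az": 0,"hand": 0}
    - {"x": 0,"y": 0.03,"z": 1.27,"ax": 0,"ay": 0,"az": 0,"hand": 0}

```text
clock: 6.05
eef_pos: [498.0, -64.6, 29.7]
tcp_rot: [-3.141, -0.0, 1.75]
contact_force: [-0.9, -0.3, -5.4]
opening: 0.087
grasp_force: 88.1
```

Emit:
drive_tool:
  plan:
    - {"x": 0,"y": 0,"z": 0.01,"ax": 0,"ay": 0,"az": 0,"hand": 0}
    - {"x": 0,"y": 0,"z": 0.03,"ax": 0,"ay": 0,"az": 0,"hand": 0}
    - {"x": 0,"y": 0,"z": 0.05,"ax": 0,"ay": 0,"az": 0,"hand": 0}
    - {"x": 0,"y": 0,"z": 0.06,"ax": 0,"ay": 0,"az": 0,"hand": 0}

```text
clock: 6.45
eef_pos: [498.2, -65.0, 27.0]
tcp_rot: [3.141, 0.0, 1.75]
contact_force: [-0.4, -0.1, -5.3]
opening: 0.088
grasp_force: 88.0
```

Emit:
drive_tool:
  plan:
    - {"x": 0,"y": 0,"z": 0.01,"ax": 0,"ay": 0,"az": 0,"hand": 0}
    - {"x": 0,"y": 0,"z": 0.02,"ax": 0,"ay": 0,"az": 0,"hand": 0}
    - {"x": 0,"y": 0,"z": 0.02,"ax": 0,"ay": 0,"az": 0,"hand": 0}

```text
clock: 6.75
eef_pos: [498.0, -64.9, 25.8]
tcp_rot: [3.142, 0.0, 1.75]
contact_force: [-0.3, 0.1, -3.8]
opening: 0.09
grasp_force: 87.7
```

Emit:
drive_tool:
  plan:
    - {"x": 0,"y": 0,"z": 0.01,"ax": 0,"ay": 0,"az": 0,"hand": 0}
    - {"x": 0,"y": 0,"z": 0.015,"ax": 0,"ay": 0,"az": 0,"hand": 0}
    - {"x": 0,"y": 0,"z": 0.015,"ax": 0,"ay": 0,"az": 0,"hand": 0}

```text
clock: 7.05
eef_pos: [497.9, -65.0, 25.3]
tcp_rot: [-3.141, -0.0, 1.75]
contact_force: [-3.3, -0.4, 5.4]
opening: 0.087
grasp_force: 87.4
```

Emit:
drive_tool:
  grip_force: 20
  plan:
    - {"x": 0,"y": 0,"z": 0,"ax": 0,"ay": 0,"az": 0,"hand": 10}
    - {"x": 0,"y": 0,"z": 0,"ax": 0,"ay": 0,"az": 0,"hand": 13}
    - {"x": 0,"y": 0,"z": 0,"ax": 0,"ay": 0,"az": 0,"hand": 18}
    - {"x": 0,"y": 0,"z": 0,"ax": 0,"ay": 0,"az": 0,"hand": 24}
    - {"x": 0,"y": 0,"z": 0,"ax": 0,"ay": 0,"az": 0,"hand": 26}
    - {"x": 0,"y": 0,"z": 0,"ax": 0,"ay": 0,"az": 0,"hand": 26}

```text
clock: 7.65
eef_pos: [498.1, -65.0, 25.0]
tcp_rot: [3.141, 0.0, 1.75]
contact_force: [-0.5, 0.1, -0.1]
opening: 0.306
grasp_force: 0.0
```

Emit:
drive_tool:
  plan:
    - {"x": 0,"y": 0,"z": -0.3,"ax": 0,"ay": 0,"az": 0,"hand": 26}
    - {"x": 0,"y": 0,"z": -0.8,"ax": 0,"ay": 0,"az": 0,"hand": 26}
    - {"x": 0,"y": 0,"z": -1.5,"ax": 0,"ay": 0,"az": 0,"hand": 40}
    - {"x": 0,"y": 0,"z": -2.2,"ax": 0,"ay": 0,"az": 0,"hand": 60}
    - {"x": 0,"y": 0,"z": -2.5,"ax": 0,"ay": 0,"az": 0,"hand": 82}
    - {"x": 0,"y": 0,"z": -2.5,"ax": 0,"ay": 0,"az": 0,"hand": 82}

```text
clock: 8.25
eef_pos: [499.6, -65.2, 152.4]
tcp_rot: [3.137, 0.001, 1.75]
contact_force: [0.1, 0.4, -0.1]
opening: 0.944
grasp_force: 0.0
```

```bash
python3 - <<'E'
from h import *
g=fx((566.5,-113.5),.18,[-94,-104,0])[0];print(g);go(g[0],g[1],120,.18)
E
```

```text
[ 492.63776851 -232.64852395    0.        ]
xyz [-3.27  -0.737  0.649] a [ 0.045 -0.022 14.99 ]
```

Emit:
drive_tool:
  plan:
    - {"x": -0.4,"y": -0.1,"z": 0,"ax": 0,"ay": 0,"az": 1.4,"hand": 82}
    - {"x": -0.9,"y": -0.2,"z": 0,"ax": 0,"ay": 0,"az": 2.8,"hand": 82}
    - {"x": -1.4,"y": -0.3,"z": 0,"ax": 0,"ay": 0,"az": 4.2,"hand": 82}
    - {"x": -1.9,"y": -0.4,"z": 0,"ax": 0,"ay": 0,"az": 5.6,"hand": 82}
    - {"x": -2.4,"y": -0.5,"z": 0,"ax": 0,"ay": 0,"az": 7.0,"hand": 82}
    - {"x": -2.8,"y": -0.6,"z": 0,"ax": 0,"ay": 0,"az": 8.4,"hand": 82}
    - {"x": -3.1,"y": -0.7,"z": 0,"ax": 0,"ay": 0,"az": 9.8,"hand": 82}
    - {"x": -3.27,"y": -0.74,"z": 0,"ax": 0,"ay": 0,"az": 11.2,"hand": 82}

```text
clock: 9.05
eef_pos: [489.7, -233.4, 148.5]
tcp_rot: [-3.14, 0.001, 0.57]
contact_force: [-0.2, 0.4, 0.5]
opening: 0.962
grasp_force: 0.0
```

Emit:
drive_tool:
  plan:
    - {"x": 0,"y": 0,"z": 0.2,"ax": 0,"ay": 0,"az": 1.4,"hand": 82}
    - {"x": 0,"y": 0,"z": 0.5,"ax": 0,"ay": 0,"az": 2.8,"hand": 82}
    - {"x": 0,"y": 0,"z": 0.6,"ax": 0,"ay": 0,"az": 3.8,"hand": 82}
    - {"x": 0,"y": 0,"z": 0.6,"ax": 0,"ay": 0,"az": 3.8,"hand": 82}
    - {"x": 0,"y": 0,"z": 0.6,"ax": 0,"ay": 0,"az": 3.8,"hand": 82}

```text
clock: 9.55
eef_pos: [490.3, -232.2, 119.3]
tcp_rot: [-3.141, 0.001, 0.182]
contact_force: [-0.1, 0.1, -0.7]
opening: 0.966
grasp_force: 0.0
```

```bash
python3 - <<'E'
from h import *
s=monitor.sense();print(s["eef_pos"],s["tcp_rot"],s["opening"])
w=imaging.grab_frame("wrist");t=imaging.grab_frame("top")
np.save("w4.npy",w);np.save("t4.npy",t)
t=cv2.resize(t[120:200,222:350],(512,320),interpolation=cv2.INTER_CUBIC)
w=cv2.resize(w,(512,384))
cv2.imwrite("pics/c4.png",np.vstack([cv2.resize(w,(800,600))])[...,::-1])
cv2.imwrite("pics/t4.png",t[...,::-1])
E
```

```text
[ 490.28025212 -232.23014247  119.25697928] [-3.14079860e+00  1.07268615e-03  1.82107536e-01] 0.965724140547566
```

View pics/c4.png

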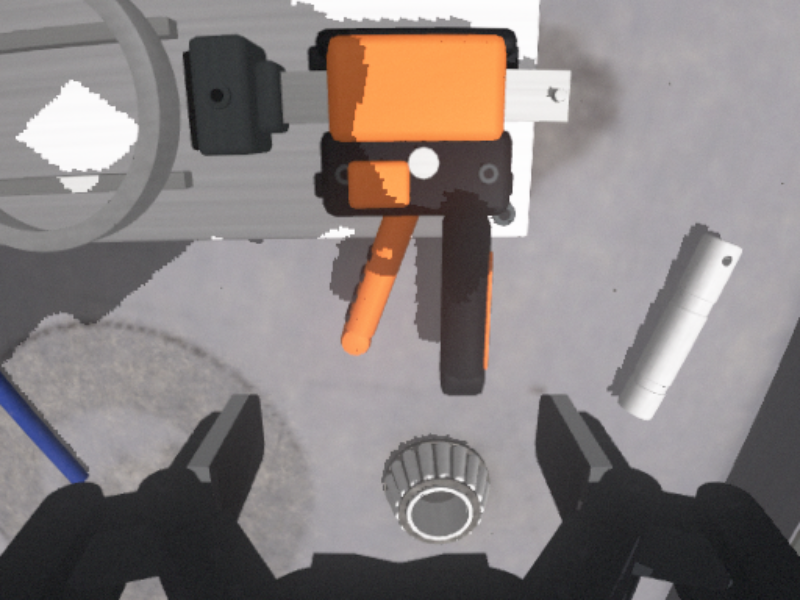

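The wrist view shows trigger tip (355,345), grip end (462,393) with back edge at column 490, jaw front at column 190, cup near edge at (178,110), and a small gear at (437,490) whose clearance I need to check.

```bash
python3 - <<'E'
from h import *
c=imaging.camera_info("wrist")
E=lambda L:[((u+.5)*.64-.5,(v+.5)*.64-.5) for u,v in L]
o=np.array([566.5,-113.5]);yaw=.18
def inv(P):
    P=P[:,:2]-o;cc,s=np.cos(yaw),np.sin(yaw);return (P@np.array([[cc,-s],[s,cc]])).round(1)
q=lambda n,L,z:print(n,inv(p2w(c,E(L),z)).tolist())
q("trig tip",[(355,355)],52);q("trig outer edge",[(343,335),(383,222)],52)
q("grip end",[(462,394)],54);q("grip edges",[(441,300),(490,300)],54)
q("gear",[(437,450),(385,490),(490,490),(437,540)],15)
q("jaw front z62",[(193,40),(200,150)],62);q("pad z43",[(185,55),(191,145)],43)
q("cup near edge",[(180,100),(179,120)],44)
q("pivot",[(424,163)],60)
q("plate end y",[(535,50),(528,235)],12)
print(inv(monitor.sense()["eef_pos"][None]), w2p(c,[monitor.sense()["eef_pos"]])/.64)
E
```

```text
trig tip [[-109.5, -83.0]]
trig outer edge [[-99.8, -77.9], [-49.2, -96.2]]
grip end [[-128.3, -132.1]]
grip edges [[-82.6, -121.1], [-82.6, -142.4]]
gear [[-185.8, -124.9], [-214.0, -94.8], [-214.3, -157.4], [-252.6, -126.9]]
jaw front z62 [[20.8, -26.7], [-19.1, -25.9]]
pad z43 [[18.5, -15.7], [-17.4, -14.8]]
cup near edge [[0.9, -12.3], [-7.1, -11.1]]
pivot [[-24.8, -112.6]]
plate end y [[24.5, -165.2], [-61.9, -167.6]]
[[ -95.8 -103.4]] [[399.88879996 403.3538094 ]]
```

```bash
python3 - <<'E'
from h import *
g=fx((566.5,-113.5),.18,[-90,-111.5,0])[0];print(g);go(g[0],g[1],14,.18)
E
```

```text
[ 497.91586509 -239.31123335    0.        ]
xyz [0.117 0.162 2.119] a [-0.     0.     0.013]
```

Emit:
drive_tool:
  plan:
    - {"x": 0.12,"y": 0.16,"z": 0.3,"ax": 0,"ay": 0,"az": 0,"hand": 82}
    - {"x": 0.12,"y": 0.16,"z": 0.8,"ax": 0,"ay": 0,"az": 0,"hand": 82}
    - {"x": 0.12,"y": 0.16,"z": 1.3,"ax": 0,"ay": 0,"az": 0,"hand": 82}
    - {"x": 0.12,"y": 0.16,"z": 1.8,"ax": 0,"ay": 0,"az": 0,"hand": 82}
    - {"x": 0.12,"y": 0.16,"z": 2.05,"ax": 0,"ay": 0,"az": 0,"hand": 82}
    - {"x": 0.12,"y": 0.16,"z": 2.12,"ax": 0,"ay": 0,"az": 0,"hand": 82}
    - {"x": 0.12,"y": 0.16,"z": 2.12,"ax": 0,"ay": 0,"az": 0,"hand": 82}

```text
clock: 10.35
eef_pos: [498.2, -239.3, 14.2]
tcp_rot: [3.142, -0.0, 0.179]
contact_force: [0.2, 0.0, -0.1]
opening: 0.959
grasp_force: 0.0
```

Emit:
drive_tool:
  grip_force: 20
  plan:
    - {"x": 0,"y": 0,"z": 0,"ax": 0,"ay": 0,"az": 0,"hand": 72}
    - {"x": 0,"y": 0,"z": 0,"ax": 0,"ay": 0,"az": 0,"hand": 64}
    - {"x": 0,"y": 0.04,"z": 0,"ax": 0,"ay": 0,"az": 0,"hand": 58}
    - {"x": 0,"y": 0.08,"z": 0,"ax": 0,"ay": 0,"az": 0,"hand": 54}
    - {"x": 0,"y": 0.08,"z": 0,"ax": 0,"ay": 0,"az": 0,"hand": 54}

```text
clock: 10.85
eef_pos: [499.5, -243.4, 14.9]
tcp_rot: [3.141, -0.002, 0.178]
contact_force: [1.5, 0.7, 7.1]
opening: 0.629
grasp_force: 4.8
```

Emit:
drive_tool:
  plan:
    - {"x": 0,"y": 0.06,"z": 0,"ax": 0,"ay": 0,"az": 0,"hand": 48}
    - {"x": 0,"y": 0.12,"z": 0,"ax": 0,"ay": 0,"az": 0,"hand": 42}
    - {"x": 0,"y": 0.16,"z": 0,"ax": 0,"ay": 0,"az": 0,"hand": 38}
    - {"x": 0,"y": 0.17,"z": 0,"ax": 0,"ay": 0,"az": 0,"hand": 36}
    - {"x": 0,"y": 0.17,"z": 0,"ax": 0,"ay": 0,"az": 0,"hand": 36}

```text
clock: 11.35
eef_pos: [500.6, -251.9, 15.0]
tcp_rot: [3.141, -0.001, 0.18]
contact_force: [-2.0, -0.8, 9.5]
opening: 0.43
grasp_force: 19.5
```

```bash
cat > t.py <<'E'
from h import *
import sys
im=imaging.grab_frame("top");n=sys.argv[1];np.save(n+".npy",im)
s=monitor.sense();print(s["eef_pos"].round(1),s["contact_force"].round(1),s["opening"]*85.4)
E
python3 t.py s1
```

```text
[ 500.6 -251.9   15. ] [-2.2  0.2  9.8] 36.316683383388124
```

Emit:
drive_tool:
  plan:
    - {"x": 0,"y": -0.08,"z": 0,"ax": 0,"ay": 0,"az": 0,"hand": 45}
    - {"x": 0,"y": -0.16,"z": 0,"ax": 0,"ay": 0,"az": 0,"hand": 55}
    - {"x": 0,"y": -0.24,"z": 0,"ax": 0,"ay": 0,"az": 0,"hand": 66}
    - {"x": 0,"y": -0.25,"z": 0,"ax": 0,"ay": 0,"az": 0,"hand": 70}
    - {"x": 0,"y": -0.25,"z": 0,"ax": 0,"ay": 0,"az": 0,"hand": 70}

```text
clock: 11.9
eef_pos: [497.8, -239.0, 13.9]
tcp_rot: [-3.142, 0.0, 0.179]
contact_force: [-0.2, 0.6, -0.4]
opening: 0.818
grasp_force: 0.0
```

```bash
python3 - <<'E'
from h import *
s=monitor.sense();print(s["eef_pos"].round(1),s["contact_force"].round(1),s["opening"]*85.4)
w=imaging.grab_frame("wrist");np.save("w5.npy",w)
a=np.load("w4.npy")
w=imaging.grab_frame("wrist");np.save("w5.npy",w)
cv2.imwrite("pics/w5.png",cv2.resize(w,(800,600))[...,::-1])
E
```

```text
[ 497.8 -239.    13.9] [-0.2  0.6 -0.4] 69.8344532279267
```

View pics/w5.png

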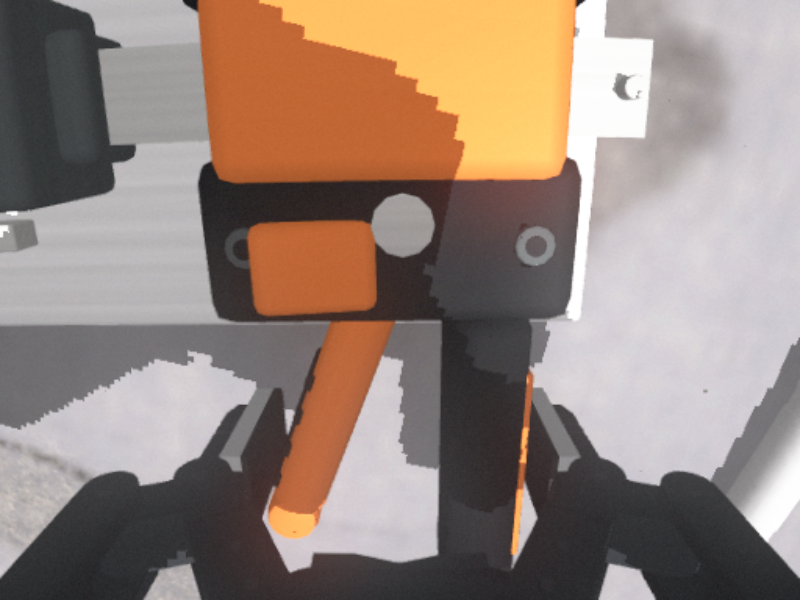

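The view shows the fingers straddling trigger (left edge about column 285) and grip (about column 525) with clearance, and the trigger back at rest. Second squeeze next.

Emit:
drive_tool:
  grip_force: 20
  plan:
    - {"x": 0,"y": 0,"z": 0,"ax": 0,"ay": 0,"az": 0,"hand": 62}
    - {"x": 0,"y": 0.06,"z": 0,"ax": 0,"ay": 0,"az": 0,"hand": 56}
    - {"x": 0,"y": 0.12,"z": 0,"ax": 0,"ay": 0,"az": 0,"hand": 50}
    - {"x": 0,"y": 0.18,"z": 0,"ax": 0,"ay": 0,"az": 0,"hand": 44}
    - {"x": 0,"y": 0.24,"z": 0,"ax": 0,"ay": 0,"az": 0,"hand": 38}
    - {"x": 0,"y": 0.25,"z": 0,"ax": 0,"ay": 0,"az": 0,"hand": 36}
    - {"x": 0,"y": 0.25,"z": 0,"ax": 0,"ay": 0,"az": 0,"hand": 36}

```text
clock: 12.7
eef_pos: [500.3, -252.0, 14.8]
tcp_rot: [3.141, -0.0, 0.179]
contact_force: [-2.7, 0.5, 10.8]
opening: 0.425
grasp_force: 19.3
```

Emit:
drive_tool:
  plan:
    - {"x": 0,"y": -0.08,"z": 0,"ax": 0,"ay": 0,"az": 0,"hand": 45}
    - {"x": 0,"y": -0.16,"z": 0,"ax": 0,"ay": 0,"az": 0,"hand": 55}
    - {"x": 0,"y": -0.24,"z": 0,"ax": 0,"ay": 0,"az": 0,"hand": 66}
    - {"x": 0,"y": -0.25,"z": 0,"ax": 0,"ay": 0,"az": 0,"hand": 70}
    - {"x": 0,"y": -0.25,"z": 0,"ax": 0,"ay": 0,"az": 0,"hand": 70}

```text
clock: 13.2
eef_pos: [497.9, -239.1, 13.9]
tcp_rot: [3.142, 0.0, 0.18]
contact_force: [-0.1, -0.1, 0.2]
opening: 0.823
grasp_force: 0.0
```

```bash
python3 - <<'E'
from h import *
t=imaging.grab_frame("top");np.save("t6.npy",t)
a=np.load("t4.npy")
# mean column profile along the clamping line in enlarged fixture crop, rotated into fixture frame at z=44
c=imaging.camera_info("top")
o=(566.5,-113.5)
ys=np.arange(-45,80,1.)
for n in ("t4","t6"):
    im=cv2.cvtColor(np.load(n+".npy"),cv2.COLOR_RGB2GRAY).astype(np.float32)
    P=np.mean([cv2.remap(im,*[m.astype(np.float32)[None] for m in w2p(c,fx(o,.18,[(x,y,50) for y in ys])).T],cv2.INTER_CUBIC)[0] for x in (-12,-6,0,6)],0)
    print(n,P.round().astype(int).tolist())
E
```

```text
t4 [54, 54, 53, 53, 52, 51, 51, 50, 51, 52, 53, 54, 55, 55, 55, 54, 52, 49, 46, 42, 39, 36, 35, 35, 34, 33, 30, 28, 30, 37, 49, 68, 87, 107, 122, 130, 131, 129, 126, 122, 118, 115, 114, 113, 112, 112, 112, 112, 112, 112, 113, 116, 119, 122, 125, 125, 125, 124, 124, 123, 123, 123, 122, 122, 122, 123, 125, 128, 133, 136, 140, 144, 148, 151, 154, 157, 161, 164, 165, 169, 173, 178, 180, 180, 181, 182, 184, 188, 192, 195, 199, 202, 206, 212, 219, 227, 232, 234, 235, 236, 235, 232, 228, 226, 222, 217, 213, 209, 205, 202, 200, 196, 189, 182, 175, 173, 176, 179, 178, 174, 170, 167, 162, 159, 156]
t6 [98, 96, 91, 82, 68, 54, 45, 40, 41, 42, 42, 43, 44, 46, 48, 49, 48, 46, 44, 44, 44, 44, 44, 45, 47, 48, 49, 49, 49, 49, 47, 45, 43, 40, 38, 34, 32, 30, 28, 27, 25, 25, 28, 37, 51, 68, 83, 96, 103, 106, 105, 103, 102, 104, 105, 107, 109, 111, 112, 113, 112, 112, 111, 111, 110, 111, 113, 116, 120, 124, 127, 127, 123, 117, 111, 108, 107, 107, 107, 109, 110, 110, 111, 111, 111, 111, 111, 111, 111, 111, 111, 111, 111, 110, 110, 110, 111, 111, 111, 111, 111, 111, 111, 111, 110, 110, 109, 109, 109, 110, 110, 111, 110, 109, 109, 110, 110, 110, 110, 110, 110, 110, 110, 109, 109]
```

Two free strokes moved the jaw about 15 mm, so roughly 5 mm remain to the V. I'll take the third squeeze in smaller steps and watch the force.

Emit:
drive_tool:
  grip_force: 20
  plan:
    - {"x": 0,"y": 0,"z": 0,"ax": 0,"ay": 0,"az": 0,"hand": 62}
    - {"x": 0,"y": 0.06,"z": 0,"ax": 0,"ay": 0,"az": 0,"hand": 56}
    - {"x": 0,"y": 0.12,"z": 0,"ax": 0,"ay": 0,"az": 0,"hand": 50}
    - {"x": 0,"y": 0.15,"z": 0,"ax": 0,"ay": 0,"az": 0,"hand": 47}
    - {"x": 0,"y": 0.15,"z": 0,"ax": 0,"ay": 0,"az": 0,"hand": 47}

```text
clock: 13.75
eef_pos: [499.5, -246.9, 14.5]
tcp_rot: [3.142, -0.0, 0.178]
contact_force: [-0.8, 1.8, 6.4]
opening: 0.55
grasp_force: 6.6
```

Emit:
drive_tool:
  plan:
    - {"x": 0,"y": 0.03,"z": 0,"ax": 0,"ay": 0,"az": 0,"hand": 44}
    - {"x": 0,"y": 0.03,"z": 0,"ax": 0,"ay": 0,"az": 0,"hand": 44}
    - {"x": 0,"y": 0.03,"z": 0,"ax": 0,"ay": 0,"az": 0,"hand": 44}

```text
clock: 14.05
eef_pos: [499.6, -248.4, 14.6]
tcp_rot: [3.141, -0.0, 0.179]
contact_force: [-2.6, 1.1, 7.9]
opening: 0.517
grasp_force: 8.2
```

Emit:
drive_tool:
  plan:
    - {"x": 0,"y": 0.03,"z": 0,"ax": 0,"ay": 0,"az": 0,"hand": 41}
    - {"x": 0,"y": 0.03,"z": 0,"ax": 0,"ay": 0,"az": 0,"hand": 41}
    - {"x": 0,"y": 0.03,"z": 0,"ax": 0,"ay": 0,"az": 0,"hand": 41}

```text
clock: 14.35
eef_pos: [499.7, -249.8, 14.7]
tcp_rot: [3.142, 0.0, 0.179]
contact_force: [-3.1, 1.4, 10.1]
opening: 0.484
grasp_force: 10.1
```

Emit:
drive_tool:
  plan:
    - {"x": 0,"y": 0.02,"z": 0,"ax": 0,"ay": 0,"az": 0,"hand": 39}
    - {"x": 0,"y": 0.02,"z": 0,"ax": 0,"ay": 0,"az": 0,"hand": 38}
    - {"x": 0,"y": 0.02,"z": 0,"ax": 0,"ay": 0,"az": 0,"hand": 38}

```text
clock: 14.65
eef_pos: [499.9, -251.1, 15.0]
tcp_rot: [3.141, 0.0, 0.179]
contact_force: [-4.6, -0.1, 13.6]
opening: 0.446
grasp_force: 16.4
```

Emit:
drive_tool:
  plan:
    - {"x": 0,"y": 0.02,"z": 0,"ax": 0,"ay": 0,"az": 0,"hand": 36}
    - {"x": 0,"y": 0.02,"z": 0,"ax": 0,"ay": 0,"az": 0,"hand": 36}
    - {"x": 0,"y": 0.02,"z": 0,"ax": 0,"ay": 0,"az": 0,"hand": 36}

```text
clock: 14.95
eef_pos: [499.9, -251.7, 15.1]
tcp_rot: [3.142, 0.001, 0.18]
contact_force: [-4.2, 2.9, 16.3]
opening: 0.432
grasp_force: 19.7
```

Emit:
drive_tool:
  plan:
    - {"x": 0,"y": -0.08,"z": 0,"ax": 0,"ay": 0,"az": 0,"hand": 45}
    - {"x": 0,"y": -0.16,"z": 0,"ax": 0,"ay": 0,"az": 0,"hand": 55}
    - {"x": 0,"y": -0.24,"z": 0,"ax": 0,"ay": 0,"az": 0,"hand": 66}
    - {"x": 0,"y": -0.25,"z": 0,"ax": 0,"ay": 0,"az": 0,"hand": 70}
    - {"x": 0,"y": -0.25,"z": 0,"ax": 0,"ay": 0,"az": 0,"hand": 70}

```text
clock: 15.45
eef_pos: [497.8, -239.2, 13.9]
tcp_rot: [3.142, 0.0, 0.18]
contact_force: [0.3, -0.6, -0.4]
opening: 0.817
grasp_force: 0.0
```

```bash
cat > prof.py <<'E'
from h import *
import sys
print(monitor.sense()["eef_pos"].round(1))
t=imaging.grab_frame("top");np.save(sys.argv[1]+".npy",t)
c=imaging.camera_info("top");o=(566.5,-113.5);ys=np.arange(-10,20,.5)
for n in ("t4","t6",sys.argv[1]):
    yy=np.arange(-25,30,.25)
    im=cv2.cvtColor(np.load(n+".npy"),cv2.COLOR_RGB2GRAY).astype(np.float32)
    P=np.mean([cv2.remap(im,*[m.astype(np.float32)[None] for m in w2p(c,fx(o,.18,[(x,y,50) for y in yy])).T],cv2.INTER_LINEAR)[0] for x in np.arange(-14,10,2)],0)
    i=np.argmax((P[:-1]<70)&(P[1:]>=70));print(n,"edge y",yy[i],P[::8].round().astype(int).tolist())
E
python3 prof.py t7
```

```text
[ 497.8 -239.2   13.9]
t4 edge y -14.0 [40, 36, 35, 32, 34, 52, 85, 117, 128, 125, 119, 113, 112, 112, 113, 115, 119, 124, 124, 123, 123, 123, 124, 127, 134, 140, 147, 153]
t6 edge y 0.25 [44, 44, 45, 48, 48, 46, 43, 38, 32, 28, 27, 32, 52, 80, 99, 103, 103, 105, 108, 111, 111, 111, 110, 113, 119, 125, 123, 115]
t7 edge y 3.75 [46, 46, 46, 44, 44, 47, 48, 47, 44, 38, 34, 30, 26, 33, 59, 85, 103, 103, 102, 104, 107, 109, 110, 110, 110, 112, 115, 117]
```

Emit:
drive_tool:
  grip_force: 20
  plan:
    - {"x": 0,"y": 0,"z": 0,"ax": 0,"ay": 0,"az": 0,"hand": 62}
    - {"x": 0,"y": 0.03,"z": 0,"ax": 0,"ay": 0,"az": 0,"hand": 58}
    - {"x": 0,"y": 0.05,"z": 0,"ax": 0,"ay": 0,"az": 0,"hand": 56}
    - {"x": 0,"y": 0.05,"z": 0,"ax": 0,"ay": 0,"az": 0,"hand": 56}
    - {"x": 0,"y": 0.05,"z": 0,"ax": 0,"ay": 0,"az": 0,"hand": 56}

```text
clock: 16.0
eef_pos: [498.5, -242.3, 14.8]
tcp_rot: [3.141, -0.0, 0.179]
contact_force: [-3.3, -1.1, 10.4]
opening: 0.655
grasp_force: 12.2
```

Emit:
drive_tool:
  plan:
    - {"x": 0,"y": 0.03,"z": 0,"ax": 0,"ay": 0,"az": 0,"hand": 53}
    - {"x": 0,"y": 0.03,"z": 0,"ax": 0,"ay": 0,"az": 0,"hand": 53}
    - {"x": 0,"y": 0.03,"z": 0,"ax": 0,"ay": 0,"az": 0,"hand": 53}

```text
clock: 16.3
eef_pos: [498.8, -243.8, 15.0]
tcp_rot: [3.141, -0.0, 0.179]
contact_force: [-2.9, -0.7, 13.3]
opening: 0.625
grasp_force: 12.7
```

Emit:
drive_tool:
  plan:
    - {"x": 0,"y": 0.03,"z": 0,"ax": 0,"ay": 0,"az": 0,"hand": 50}
    - {"x": 0,"y": 0.03,"z": 0,"ax": 0,"ay": 0,"az": 0,"hand": 50}
    - {"x": 0,"y": 0.03,"z": 0,"ax": 0,"ay": 0,"az": 0,"hand": 50}

```text
clock: 16.6
eef_pos: [499.1, -245.2, 15.2]
tcp_rot: [3.141, -0.0, 0.179]
contact_force: [-3.6, 1.3, 15.0]
opening: 0.589
grasp_force: 15.4
```

Emit:
drive_tool:
  plan:
    - {"x": 0,"y": 0.03,"z": 0,"ax": 0,"ay": 0,"az": 0,"hand": 47}
    - {"x": 0,"y": 0.03,"z": 0,"ax": 0,"ay": 0,"az": 0,"hand": 47}
    - {"x": 0,"y": 0.03,"z": 0,"ax": 0,"ay": 0,"az": 0,"hand": 47}

```text
clock: 16.9
eef_pos: [499.2, -246.6, 15.2]
tcp_rot: [3.141, 0.0, 0.179]
contact_force: [-5.5, 1.6, 17.0]
opening: 0.553
grasp_force: 17.2
```

Emit:
drive_tool:
  plan:
    - {"x": 0,"y": 0.02,"z": 0,"ax": 0,"ay": 0,"az": 0,"hand": 45}
    - {"x": 0,"y": 0.02,"z": 0,"ax": 0,"ay": 0,"az": 0,"hand": 45}
    - {"x": 0,"y": 0.02,"z": 0,"ax": 0,"ay": 0,"az": 0,"hand": 45}

```text
clock: 17.2
eef_pos: [499.4, -247.5, 15.3]
tcp_rot: [3.141, 0.0, 0.179]
contact_force: [-5.5, 1.1, 16.9]
opening: 0.536
grasp_force: 17.4
```

Emit:
drive_tool:
  plan:
    - {"x": 0,"y": 0,"z": 0,"ax": 0,"ay": 0,"az": 0,"hand": 43}
    - {"x": 0,"y": 0,"z": 0,"ax": 0,"ay": 0,"az": 0,"hand": 43}
    - {"x": 0,"y": 0,"z": 0,"ax": 0,"ay": 0,"az": 0,"hand": 43}

```text
clock: 17.5
eef_pos: [499.4, -247.5, 15.3]
tcp_rot: [3.141, 0.0, 0.179]
contact_force: [-5.1, 2.2, 17.9]
opening: 0.537
grasp_force: 17.4
```

Emit:
drive_tool:
  plan:
    - {"x": 0,"y": -0.06,"z": 0,"ax": 0,"ay": 0,"az": 0,"hand": 54}
    - {"x": 0,"y": -0.12,"z": 0,"ax": 0,"ay": 0,"az": 0,"hand": 63}
    - {"x": 0,"y": -0.16,"z": 0,"ax": 0,"ay": 0,"az": 0,"hand": 75}
    - {"x": 0,"y": -0.16,"z": 0,"ax": 0,"ay": 0,"az": 0,"hand": 82}
    - {"x": 0,"y": -0.16,"z": 0,"ax": 0,"ay": 0,"az": 0,"hand": 82}

```text
clock: 18.0
eef_pos: [498.0, -239.4, 14.0]
tcp_rot: [3.141, 0.0, 0.179]
contact_force: [0.1, 0.1, 0.2]
opening: 0.963
grasp_force: 0.0
```

Emit:
drive_tool:
  plan:
    - {"x": 0,"y": 0,"z": -0.3,"ax": 0,"ay": 0,"az": 0,"hand": 82}
    - {"x": 0,"y": 0,"z": -1.0,"ax": 0,"ay": 0,"az": 0,"hand": 82}
    - {"x": 0,"y": 0,"z": -1.8,"ax": 0,"ay": 0,"az": 0,"hand": 82}
    - {"x": 0,"y": -0.5,"z": -2.1,"ax": 0,"ay": 0,"az": 0,"hand": 82}
    - {"x": 0,"y": -1.2,"z": -2.1,"ax": 0,"ay": 0,"az": 0,"hand": 82}
    - {"x": 0,"y": -1.9,"z": -2.1,"ax": 0,"ay": 0,"az": 0,"hand": 82}
    - {"x": 0,"y": -2.2,"z": -2.1,"ax": 0,"ay": 0,"az": 0,"hand": 82}
    - {"x": 0,"y": -2.2,"z": -2.1,"ax": 0,"ay": 0,"az": 0,"hand": 82}

```text
clock: 18.8
eef_pos: [478.3, -129.8, 119.8]
tcp_rot: [3.141, -0.0, 0.181]
contact_force: [-0.2, -0.7, -0.9]
opening: 0.958
grasp_force: 0.0
```

```bash
python3 - <<'E'
from h import *
import time
s=monitor.sense();print(s["eef_pos"],s["qvel"].round(3))
c=imaging.camera_info("wrist");w=imaging.grab_frame("wrist");np.save("w8.npy",w)
o=(566.5,-113.5)
pts=w2p(c,fx(o,.18,[(0,6,44),(0,-13,62),(25,-13,62),(-25,-13,62),(0,30,44)]));print(pts)
x0,y0=np.clip(pts.mean(0).astype(int)-[80,60],0,[352,264]);print(x0,y0)
cv2.imwrite("pics/w8.png",cv2.resize(w[y0:y0+120,x0:x0+160],(800,600),interpolation=cv2.INTER_CUBIC)[...,::-1])
E
```

```text
[ 478.25514339 -129.76348753  119.81935691] [-0.036  0.022 -0.031 -0.012 -0.008 -0.031]
[[246.36782883  72.96812966]
 [278.0064874   71.75665933]
 [278.75707965  26.26005267]
 [277.21420821 114.94455207]
 [208.85766747  73.14121158]]
177 11
```

View pics/w8.png

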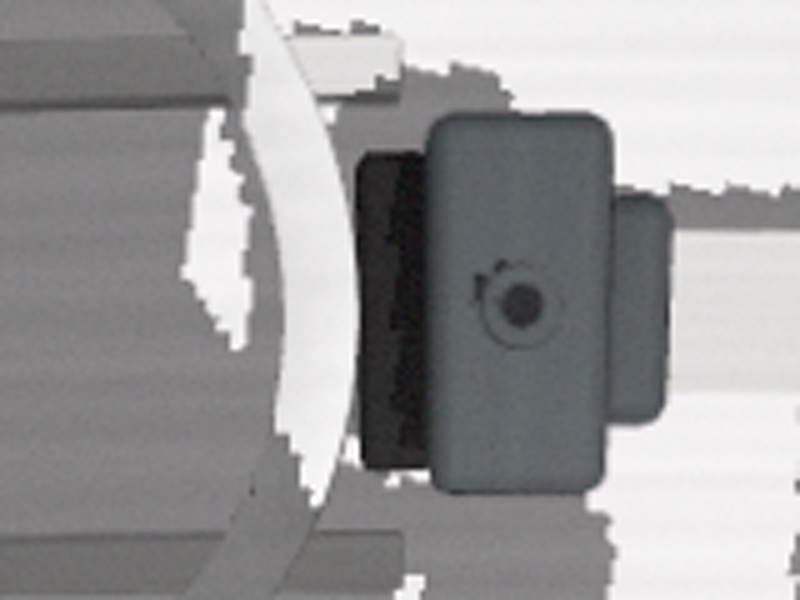

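The close view shows the pad against the cup at column 356, the jaw front at column 428 and the jaw-top hole at (520,304). I'll compare these with the first view.

```bash
python3 - <<'E'
from h import *
o=np.array([566.5,-113.5]);yaw=.18
def inv(P):
    P=P[:,:2]-o;cc,s=np.cos(yaw),np.sin(yaw);return (P@np.array([[cc,-s],[s,cc]])).round(2)
c=imaging.camera_info("wrist")
F=lambda L:[(177+(u+.5)/5-.5,11+(v+.5)/5-.5) for u,v in L]
q=lambda n,L,z:print(n,inv(p2w(c,F(L),z)).tolist())
q("cup",[(357,315)],44);q("pad",[(358,200),(361,440)],43);q("jaw front",[(427,200),(428,310),(430,450)],62);q("dot",[(520,304)],62)
q("jaw sides",[(520,112),(515,493)],62)
# dot in earlier wrist view (pose then)
print(c["R"],c["t"])
E
```

```text
cup [[0.06, 3.73]]
pad [[14.12, 3.56], [-15.58, 3.3]]
jaw front [[12.16, -4.78], [-0.08, -4.97], [-16.13, -5.31]]
dot [[0.64, -15.74]]
jaw sides [[21.81, -15.34], [-21.15, -15.59]]
[[ 1.80060885e-01 -9.83655368e-01  4.41030730e-04]
 [-9.34429297e-01 -1.70909820e-01  3.12460753e-01]
 [-3.07278321e-01 -5.66740719e-02 -9.49930568e-01]] [-214.65022341  419.89148193  414.03095797]
```

Sunk depth now reads about 1.2 mm, a bit short of the 2.3 mm wanted. I'll squeeze once more, slightly firmer at 22–23 N, which physically caps the sink below about 3.8 mm.

Emit:
drive_tool:
  plan:
    - {"x": 0,"y": 0.5,"z": 0,"ax": 0,"ay": 0,"az": 0,"hand": 82}
    - {"x": 0,"y": 1.2,"z": 0,"ax": 0,"ay": 0,"az": 0,"hand": 82}
    - {"x": 0,"y": 1.9,"z": 0,"ax": 0,"ay": 0,"az": 0,"hand": 82}
    - {"x": 0,"y": 2.2,"z": 0,"ax": 0,"ay": 0,"az": 0,"hand": 82}
    - {"x": 0,"y": 2.2,"z": 0.3,"ax": 0,"ay": 0,"az": 0,"hand": 82}
    - {"x": 0,"y": 2.2,"z": 1.0,"ax": 0,"ay": 0,"az": 0,"hand": 82}
    - {"x": 0,"y": 2.2,"z": 1.7,"ax": 0,"ay": 0,"az": 0,"hand": 82}
    - {"x": 0,"y": 2.2,"z": 2.1,"ax": 0,"ay": 0,"az": 0,"hand": 82}

```text
clock: 19.65
eef_pos: [496.7, -239.3, 11.7]
tcp_rot: [-3.14, 0.002, 0.178]
contact_force: [-0.1, -0.0, -0.5]
opening: 0.96
grasp_force: 0.0
```

Emit:
drive_tool:
  grip_force: 22.5
  plan:
    - {"x": 0,"y": 0,"z": 0,"ax": 0,"ay": 0,"az": 0,"hand": 72}
    - {"x": 0,"y": 0,"z": 0,"ax": 0,"ay": 0,"az": 0,"hand": 62}
    - {"x": 0,"y": 0.03,"z": 0,"ax": 0,"ay": 0,"az": 0,"hand": 58}
    - {"x": 0,"y": 0.05,"z": 0,"ax": 0,"ay": 0,"az": 0,"hand": 56}
    - {"x": 0,"y": 0.05,"z": 0,"ax": 0,"ay": 0,"az": 0,"hand": 56}
    - {"x": 0,"y": 0.05,"z": 0,"ax": 0,"ay": 0,"az": 0,"hand": 56}

```text
clock: 20.25
eef_pos: [497.9, -242.4, 15.4]
tcp_rot: [3.141, 0.001, 0.179]
contact_force: [-5.0, -3.5, -1.8]
opening: 0.658
grasp_force: 14.5
```

Emit:
drive_tool:
  plan:
    - {"x": 0,"y": 0.03,"z": 0,"ax": 0,"ay": 0,"az": 0,"hand": 53}
    - {"x": 0,"y": 0.03,"z": 0,"ax": 0,"ay": 0,"az": 0,"hand": 53}
    - {"x": 0,"y": 0.03,"z": 0,"ax": 0,"ay": 0,"az": 0,"hand": 53}

```text
clock: 20.55
eef_pos: [498.2, -243.9, 15.9]
tcp_rot: [3.141, 0.001, 0.179]
contact_force: [-7.7, -2.6, 5.8]
opening: 0.626
grasp_force: 14.9
```

Emit:
drive_tool:
  plan:
    - {"x": 0,"y": 0.03,"z": 0,"ax": 0,"ay": 0,"az": 0,"hand": 50}
    - {"x": 0,"y": 0.03,"z": 0,"ax": 0,"ay": 0,"az": 0,"hand": 50}
    - {"x": 0,"y": 0.03,"z": 0,"ax": 0,"ay": 0,"az": 0,"hand": 50}

```text
clock: 20.85
eef_pos: [498.5, -245.3, 16.3]
tcp_rot: [3.141, 0.0, 0.179]
contact_force: [-9.1, -0.1, 10.9]
opening: 0.59
grasp_force: 16.4
```

Emit:
drive_tool:
  plan:
    - {"x": 0,"y": 0.03,"z": 0,"ax": 0,"ay": 0,"az": 0,"hand": 47}
    - {"x": 0,"y": 0.03,"z": 0,"ax": 0,"ay": 0,"az": 0,"hand": 47}
    - {"x": 0,"y": 0.03,"z": 0,"ax": 0,"ay": 0,"az": 0,"hand": 47}

```text
clock: 21.15
eef_pos: [498.9, -246.7, 16.6]
tcp_rot: [3.141, 0.0, 0.179]
contact_force: [-9.4, 0.3, 14.3]
opening: 0.552
grasp_force: 17.9
```

Emit:
drive_tool:
  plan:
    - {"x": 0,"y": 0.03,"z": 0,"ax": 0,"ay": 0,"az": 0,"hand": 44}
    - {"x": 0,"y": 0.03,"z": 0,"ax": 0,"ay": 0,"az": 0,"hand": 44}
    - {"x": 0,"y": 0.03,"z": 0,"ax": 0,"ay": 0,"az": 0,"hand": 44}

```text
clock: 21.45
eef_pos: [499.1, -248.1, 16.8]
tcp_rot: [3.141, 0.0, 0.179]
contact_force: [-9.7, 0.1, 16.9]
opening: 0.522
grasp_force: 19.9
```

Emit:
drive_tool:
  plan:
    - {"x": 0,"y": 0.02,"z": 0,"ax": 0,"ay": 0,"az": 0,"hand": 41}
    - {"x": 0,"y": 0.02,"z": 0,"ax": 0,"ay": 0,"az": 0,"hand": 41}
    - {"x": 0,"y": 0.02,"z": 0,"ax": 0,"ay": 0,"az": 0,"hand": 41}

```text
clock: 21.75
eef_pos: [499.3, -249.1, 16.8]
tcp_rot: [3.141, 0.0, 0.179]
contact_force: [-10.3, 1.0, 18.4]
opening: 0.5
grasp_force: 20.0
```

Emit:
drive_tool:
  plan:
    - {"x": 0,"y": 0,"z": 0,"ax": 0,"ay": 0,"az": 0,"hand": 41}
    - {"x": 0,"y": -0.06,"z": 0,"ax": 0,"ay": 0,"az": 0,"hand": 52}
    - {"x": 0,"y": -0.14,"z": 0,"ax": 0,"ay": 0,"az": 0,"hand": 63}
    - {"x": 0,"y": -0.2,"z": 0,"ax": 0,"ay": 0,"az": 0,"hand": 75}
    - {"x": 0,"y": -0.2,"z": 0,"ax": 0,"ay": 0,"az": 0,"hand": 82}
    - {"x": 0,"y": -0.2,"z": 0,"ax": 0,"ay": 0,"az": 0,"hand": 82}

```text
clock: 22.35
eef_pos: [498.2, -238.9, 14.3]
tcp_rot: [3.141, -0.0, 0.179]
contact_force: [0.2, 0.6, 0.4]
opening: 0.961
grasp_force: 0.0
```

Emit:
drive_tool:
  plan:
    - {"x": 0,"y": 0,"z": -0.3,"ax": 0,"ay": 0,"az": 0,"hand": 82}
    - {"x": 0,"y": 0,"z": -1.0,"ax": 0,"ay": 0,"az": 0,"hand": 82}
    - {"x": 0,"y": 0,"z": -1.8,"ax": 0,"ay": 0,"az": 0,"hand": 82}
    - {"x": 0,"y": -0.5,"z": -2.1,"ax": 0,"ay": 0,"az": 0,"hand": 82}
    - {"x": 0,"y": -1.2,"z": -2.1,"ax": 0,"ay": 0,"az": 0,"hand": 82}
    - {"x": 0,"y": -1.9,"z": -2.1,"ax": 0,"ay": 0,"az": 0,"hand": 82}
    - {"x": 0,"y": -2.2,"z": -2.1,"ax": 0,"ay": 0,"az": 0,"hand": 82}
    - {"x": 0,"y": -2.2,"z": -2.1,"ax": 0,"ay": 0,"az": 0,"hand": 82}

```text
clock: 23.15
eef_pos: [478.2, -129.3, 119.8]
tcp_rot: [3.141, -0.0, 0.181]
contact_force: [0.8, -0.8, -0.0]
opening: 0.958
grasp_force: 0.0
```

```bash
cat > m.py <<'E'
from h import *
import sys
s=monitor.sense();print(s["eef_pos"].round(1))
c=imaging.camera_info("wrist");w=imaging.grab_frame("wrist");np.save(sys.argv[1]+".npy",w)
o=(566.5,-113.5);yy=np.arange(-25,15,.1)
im=cv2.cvtColor(w,cv2.COLOR_RGB2GRAY).astype(np.float32)
def prof(z,xs):
    return np.mean([cv2.remap(im,*[m.astype(np.float32)[None] for m in w2p(c,fx(o,.18,[(x,y,z) for y in yy])).T],cv2.INTER_LINEAR)[0] for x in xs],0)
P=prof(62,np.arange(-12,-5,1.));Q=prof(44,[-2,-1,0,1,2]);J=prof(62,np.arange(-8,-5,.5))
def edge(P,lo,hi):
    g=np.gradient(np.convolve(P,np.ones(5)/5,"same"));k=(yy>lo)&(yy<hi);i=np.argmax(np.abs(g)*k);return yy[i].round(2),P[i-8:i+9:4].round()
print("cup edge z44",edge(Q,-1,8),"jaw front z62",edge(P,-9,0))
E
python3 m.py w9; python3 - <<'E'
import numpy as np,cv2
a=np.load("w9.npy")
cv2.imwrite("pics/w9.png",cv2.resize(a[11:131,177:337],(800,600),interpolation=cv2.INTER_CUBIC)[...,::-1])
E
```

```text
[ 478.2 -129.3  119.8]
cup edge z44 (np.float64(5.1), array([ 52.,  98., 167., 234., 237.], dtype=float32)) jaw front z62 (np.float64(-3.5), array([72., 62., 50., 40., 32.], dtype=float32))
```

View pics/w9.png

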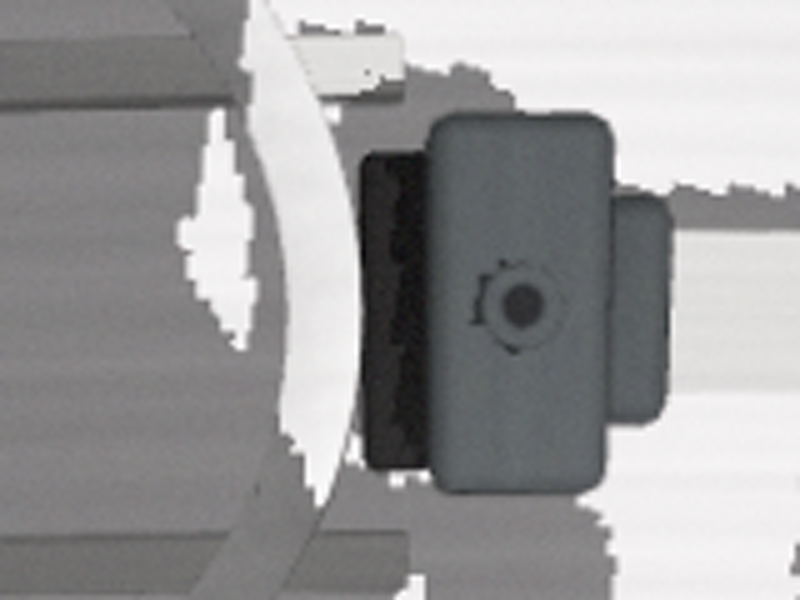

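The cup edge is now at column 360 and the jaw front still at 428, so the pad sank about 0.45 mm further, to roughly 1.6 mm. One more squeeze at 24.5 N bounds the sink at 4.1 mm or less, below the 4.67 mm limit.

Emit:
drive_tool:
  plan:
    - {"x": 0,"y": 0.5,"z": 0,"ax": 0,"ay": 0,"az": 0,"hand": 82}
    - {"x": 0,"y": 1.2,"z": 0,"ax": 0,"ay": 0,"az": 0,"hand": 82}
    - {"x": 0,"y": 1.9,"z": 0,"ax": 0,"ay": 0,"az": 0,"hand": 82}
    - {"x": 0,"y": 2.2,"z": 0,"ax": 0,"ay": 0,"az": 0,"hand": 82}
    - {"x": 0,"y": 2.2,"z": 0.3,"ax": 0,"ay": 0,"az": 0,"hand": 82}
    - {"x": 0,"y": 2.2,"z": 1.0,"ax": 0,"ay": 0,"az": 0,"hand": 82}
    - {"x": 0,"y": 2.2,"z": 1.7,"ax": 0,"ay": 0,"az": 0,"hand": 82}
    - {"x": 0,"y": 2.2,"z": 2.1,"ax": 0,"ay": 0,"az": 0,"hand": 82}

```text
clock: 24.0
eef_pos: [496.7, -238.9, 11.7]
tcp_rot: [-3.14, 0.002, 0.178]
contact_force: [0.7, 0.4, 0.2]
opening: 0.959
grasp_force: 0.0
```

Emit:
drive_tool:
  grip_force: 24.5
  plan:
    - {"x": 0,"y": 0,"z": 0,"ax": 0,"ay": 0,"az": 0,"hand": 82}
    - {"x": 0,"y": 0,"z": 0,"ax": 0,"ay": 0,"az": 0,"hand": 72}
    - {"x": 0,"y": 0,"z": 0,"ax": 0,"ay": 0,"az": 0,"hand": 62}
    - {"x": 0,"y": 0.03,"z": 0,"ax": 0,"ay": 0,"az": 0,"hand": 58}
    - {"x": 0,"y": 0.06,"z": 0,"ax": 0,"ay": 0,"az": 0,"hand": 55}
    - {"x": 0,"y": 0.08,"z": 0,"ax": 0,"ay": 0,"az": 0,"hand": 53}
    - {"x": 0,"y": 0.08,"z": 0,"ax": 0,"ay": 0,"az": 0,"hand": 53}

```text
clock: 24.7
eef_pos: [499.4, -243.6, 16.6]
tcp_rot: [3.14, -0.002, 0.179]
contact_force: [-5.6, -0.9, 13.7]
opening: 0.624
grasp_force: 16.8
```

Emit:
drive_tool:
  plan:
    - {"x": 0,"y": 0.03,"z": 0,"ax": 0,"ay": 0,"az": 0,"hand": 50}
    - {"x": 0,"y": 0.05,"z": 0,"ax": 0,"ay": 0,"az": 0,"hand": 48}
    - {"x": 0,"y": 0.07,"z": 0,"ax": 0,"ay": 0,"az": 0,"hand": 46}
    - {"x": 0,"y": 0.07,"z": 0,"ax": 0,"ay": 0,"az": 0,"hand": 46}
    - {"x": 0,"y": 0.07,"z": 0,"ax": 0,"ay": 0,"az": 0,"hand": 46}

```text
clock: 25.2
eef_pos: [500.2, -247.0, 17.0]
tcp_rot: [3.139, -0.002, 0.179]
contact_force: [-6.4, -0.9, 18.0]
opening: 0.545
grasp_force: 18.0
```

Emit:
drive_tool:
  plan:
    - {"x": 0,"y": 0.03,"z": 0,"ax": 0,"ay": 0,"az": 0,"hand": 43}
    - {"x": 0,"y": 0.03,"z": 0,"ax": 0,"ay": 0,"az": 0,"hand": 43}
    - {"x": 0,"y": 0.03,"z": 0,"ax": 0,"ay": 0,"az": 0,"hand": 43}

```text
clock: 25.5
eef_pos: [500.4, -248.5, 17.1]
tcp_rot: [3.139, -0.002, 0.179]
contact_force: [-6.7, 0.5, 19.1]
opening: 0.505
grasp_force: 19.4
```

Emit:
drive_tool:
  plan:
    - {"x": 0,"y": 0.02,"z": 0,"ax": 0,"ay": 0,"az": 0,"hand": 40}
    - {"x": 0,"y": 0.02,"z": 0,"ax": 0,"ay": 0,"az": 0,"hand": 40}
    - {"x": 0,"y": 0.02,"z": 0,"ax": 0,"ay": 0,"az": 0,"hand": 40}

```text
clock: 25.8
eef_pos: [500.6, -249.4, 17.1]
tcp_rot: [3.14, -0.002, 0.179]
contact_force: [-6.6, 0.6, 19.9]
opening: 0.49
grasp_force: 21.9
```

Stalled at 21.9 N. Now I'll release and check, measuring w8, w9 and the new frame with the same code.

Emit:
drive_tool:
  plan:
    - {"x": 0,"y": 0,"z": 0,"ax": 0,"ay": 0,"az": 0,"hand": 40}
    - {"x": 0,"y": -0.06,"z": 0,"ax": 0,"ay": 0,"az": 0,"hand": 52}
    - {"x": 0,"y": -0.14,"z": 0,"ax": 0,"ay": 0,"az": 0,"hand": 63}
    - {"x": 0,"y": -0.2,"z": 0,"ax": 0,"ay": 0,"az": 0,"hand": 75}
    - {"x": 0,"y": -0.21,"z": 0,"ax": 0,"ay": 0,"az": 0,"hand": 82}
    - {"x": 0,"y": -0.21,"z": 0,"ax": 0,"ay": 0,"az": 0,"hand": 82}

```text
clock: 26.4
eef_pos: [497.9, -238.3, 14.2]
tcp_rot: [3.141, -0.0, 0.179]
contact_force: [-0.7, -0.8, -0.2]
opening: 0.961
grasp_force: 0.0
```

Emit:
drive_tool:
  plan:
    - {"x": 0,"y": 0,"z": -0.3,"ax": 0,"ay": 0,"az": 0,"hand": 82}
    - {"x": 0,"y": 0,"z": -1.0,"ax": 0,"ay": 0,"az": 0,"hand": 82}
    - {"x": 0,"y": 0,"z": -1.8,"ax": 0,"ay": 0,"az": 0,"hand": 82}
    - {"x": 0,"y": -0.5,"z": -2.1,"ax": 0,"ay": 0,"az": 0,"hand": 82}
    - {"x": 0,"y": -1.2,"z": -2.1,"ax": 0,"ay": 0,"az": 0,"hand": 82}
    - {"x": 0,"y": -1.9,"z": -2.1,"ax": 0,"ay": 0,"az": 0,"hand": 82}
    - {"x": 0,"y": -2.2,"z": -2.1,"ax": 0,"ay": 0,"az": 0,"hand": 82}
    - {"x": 0,"y": -2.2,"z": -2.1,"ax": 0,"ay": 0,"az": 0,"hand": 82}

```text
clock: 27.2
eef_pos: [478.0, -128.8, 119.8]
tcp_rot: [3.141, -0.0, 0.181]
contact_force: [0.6, 0.0, 0.2]
opening: 0.959
grasp_force: 0.0
```

```bash
python3 m.py w10; python3 - <<'E'
import numpy as np,cv2
# raw-pixel edges along image rows near the clamping line
for n in ("w8","w9","w10"):
    g=cv2.cvtColor(np.load(f"{n}.npy"),cv2.COLOR_RGB2GRAY).astype(float)
    out=[]
    for rows,lo,hi,th in (((66,72),240,256,130),((52,68),252,272,45),((80,95),285,315,130)):
        p=g[rows[0]:rows[1],lo:hi].mean(0)
        i=np.argmax((p[:-1]-th)*(p[1:]-th)<=0);out.append(lo+i+(th-p[i])/(p[i+1]-p[i]))
    print(n,"cup",out[0].round(2),"jaw front",out[1].round(2),"jaw rear",out[2].round(2),"rear-cup",(out[2]-out[0]).round(2),"front-cup",(out[1]-out[0]).round(2))
E
```

```text
[ 478.  -128.8  119.8]
cup edge z44 (np.float64(5.0), array([ 44.,  65., 155., 233., 237.], dtype=float32)) jaw front z62 (np.float64(-3.6), array([69., 59., 48., 38., 31.], dtype=float32))
w8 cup 248.18 jaw front 262.1 jaw rear 309.43 rear-cup 61.25 front-cup 13.92
w9 cup 248.7 jaw front 262.16 jaw rear 309.56 rear-cup 60.87 front-cup 13.47
w10 cup 249.56 jaw front 263.39 jaw rear 310.81 rear-cup 61.25 front-cup 13.83
```

Emit:
drive_tool:
  plan:
    - {"x": 0,"y": 0.5,"z": 0,"ax": 0,"ay": 0,"az": 0,"hand": 82}
    - {"x": 0,"y": 1.2,"z": 0,"ax": 0,"ay": 0,"az": 0,"hand": 82}
    - {"x": 0,"y": 1.9,"z": 0,"ax": 0,"ay": 0,"az": 0,"hand": 82}
    - {"x": 0,"y": 2.2,"z": 0,"ax": 0,"ay": 0,"az": 0,"hand": 82}
    - {"x": 0,"y": 2.2,"z": 0.3,"ax": 0,"ay": 0,"az": 0,"hand": 82}
    - {"x": 0,"y": 2.2,"z": 1.0,"ax": 0,"ay": 0,"az": 0,"hand": 82}
    - {"x": 0,"y": 2.2,"z": 1.7,"ax": 0,"ay": 0,"az": 0,"hand": 82}
    - {"x": 0,"y": 2.2,"z": 2.1,"ax": 0,"ay": 0,"az": 0,"hand": 82}

```text
clock: 28.05
eef_pos: [496.6, -238.4, 11.7]
tcp_rot: [-3.14, 0.002, 0.178]
contact_force: [-0.4, 0.5, 0.3]
opening: 0.961
grasp_force: 0.0
```

Emit:
drive_tool:
  grip_force: 24.5
  plan:
    - {"x": 0,"y": 0.03,"z": 0,"ax": 0,"ay": 0,"az": 0,"hand": 82}
    - {"x": 0,"y": 0.03,"z": 0,"ax": 0,"ay": 0,"az": 0,"hand": 72}
    - {"x": 0,"y": 0.03,"z": 0,"ax": 0,"ay": 0,"az": 0,"hand": 66}

```text
clock: 28.35
eef_pos: [498.5, -239.8, 15.1]
tcp_rot: [-3.141, -0.001, 0.178]
contact_force: [0.7, 6.0, -1.6]
opening: 0.776
grasp_force: 2.7
```

```bash
cat > j.py <<'E'
from h import *
import sys
s=monitor.sense();c=imaging.camera_info("wrist");w=imaging.grab_frame("wrist");np.save(sys.argv[1]+".npy",w)
g=cv2.cvtColor(w,cv2.COLOR_RGB2GRAY).astype(np.float32);o=(566.5,-113.5)
yy=np.arange(-50,-15,.1)
P=np.mean([cv2.remap(g,*[m.astype(np.float32)[None] for m in w2p(c,fx(o,.18,[(x,y,45) for y in yy])).T],cv2.INTER_LINEAR)[0] for x in np.arange(-8,8,1.)],0)
G=np.gradient(np.convolve(P,np.ones(7)/7,"same"));G[:10]=0;G[-10:]=0
print(s["eef_pos"].round(1),s["opening"]*85.4,"jaw rear y",yy[np.argmin(G)].round(1),P[::20].round().astype(int).tolist())
E
python3 j.py j0
```

```text
[ 498.5 -239.8   15.1] 66.2320599699556 jaw rear y -35.2 [157, 157, 156, 156, 156, 156, 156, 156, 55, 58, 66, 71, 69, 69, 26, 0, 0, 0]
```

Emit:
drive_tool:
  plan:
    - {"x": 0,"y": 0.05,"z": -0.01,"ax": 0,"ay": 0,"az": 0,"hand": 60}
    - {"x": 0,"y": 0.08,"z": -0.02,"ax": 0,"ay": 0,"az": 0,"hand": 56}
    - {"x": 0,"y": 0.12,"z": -0.03,"ax": 0,"ay": 0,"az": 0,"hand": 52}
    - {"x": 0,"y": 0.15,"z": -0.04,"ax": 0,"ay": 0,"az": 0,"hand": 49}
    - {"x": 0,"y": 0.18,"z": -0.05,"ax": 0,"ay": 0,"az": 0,"hand": 46}
    - {"x": 0,"y": 0.18,"z": -0.05,"ax": 0,"ay": 0,"az": 0,"hand": 46}

```text
clock: 29.0
eef_pos: [498.3, -247.4, 17.6]
tcp_rot: [-3.139, 0.002, 0.179]
contact_force: [-5.5, 7.7, 6.9]
opening: 0.545
grasp_force: 14.5
```

```bash
python3 j.py j1
```

```text
[ 498.3 -247.4   17.6] 46.50314394085569 jaw rear y -33.6 [154, 155, 154, 154, 154, 154, 154, 154, 149, 53, 58, 35, 0, 0, 0, 0, 0, 0]
```

Emit:
drive_tool:
  plan:
    - {"x": 0,"y": 0.03,"z": -0.01,"ax": 0,"ay": 0,"az": 0,"hand": 43}
    - {"x": 0,"y": 0.04,"z": -0.01,"ax": 0,"ay": 0,"az": 0,"hand": 41}
    - {"x": 0,"y": 0.04,"z": -0.01,"ax": 0,"ay": 0,"az": 0,"hand": 39}
    - {"x": 0,"y": 0.04,"z": -0.01,"ax": 0,"ay": 0,"az": 0,"hand": 39}

```text
clock: 29.45
eef_pos: [498.7, -250.0, 18.4]
tcp_rot: [-3.141, 0.002, 0.18]
contact_force: [-7.4, 3.3, 10.0]
opening: 0.482
grasp_force: 23.1
```

```bash
python3 j.py j2
```

```text
[ 498.7 -250.    18.4] 41.19794442676896 jaw rear y -33.1 [154, 154, 154, 154, 153, 153, 153, 153, 153, 53, 31, 0, 0, 0, 0, 0, 0, 0]
```

Emit:
drive_tool:
  plan:
    - {"x": 0,"y": -0.02,"z": 0,"ax": 0,"ay": 0,"az": 0,"hand": 42}
    - {"x": 0,"y": -0.05,"z": 0,"ax": 0,"ay": 0,"az": 0,"hand": 46}
    - {"x": 0,"y": -0.09,"z": 0,"ax": 0,"ay": 0,"az": 0,"hand": 50}
    - {"x": 0,"y": -0.13,"z": 0,"ax": 0,"ay": 0,"az": 0,"hand": 54}
    - {"x": 0,"y": -0.17,"z": 0,"ax": 0,"ay": 0,"az": 0,"hand": 58}
    - {"x": 0,"y": -0.21,"z": 0.02,"ax": 0,"ay": 0,"az": 0,"hand": 62}
    - {"x": 0,"y": -0.24,"z": 0.05,"ax": 0,"ay": 0,"az": 0,"hand": 68}
    - {"x": 0,"y": -0.24,"z": 0.05,"ax": 0,"ay": 0,"az": 0,"hand": 72}

```text
clock: 30.3
eef_pos: [497.8, -238.8, 14.4]
tcp_rot: [3.141, 0.0, 0.18]
contact_force: [0.6, -0.0, 0.7]
opening: 0.846
grasp_force: 0.0
```

```bash
python3 j.py j3; python3 j.py j4
```

```text
[ 497.8 -238.8   14.4] 72.26047001787332 jaw rear y -34.6 [158, 158, 157, 157, 157, 156, 157, 157, 56, 57, 65, 70, 70, 69, 42, 0, 0, 0]
[ 497.8 -238.9   14.5] 72.18408202656663 jaw rear y -34.6 [157, 157, 158, 157, 157, 157, 156, 156, 55, 57, 65, 70, 70, 69, 39, 0, 0, 0]
```

Jaw tracking shows the pad peaked at about 3.4 mm during the squeeze. After the slower release it holds at about 1.9 mm. One last squeeze with a slow release should reach about 2.2 mm.

Emit:
drive_tool:
  grip_force: 25.3
  plan:
    - {"x": 0,"y": 0.02,"z": 0,"ax": 0,"ay": 0,"az": 0,"hand": 62}
    - {"x": 0,"y": 0.05,"z": -0.01,"ax": 0,"ay": 0,"az": 0,"hand": 56}
    - {"x": 0,"y": 0.09,"z": -0.02,"ax": 0,"ay": 0,"az": 0,"hand": 52}
    - {"x": 0,"y": 0.12,"z": -0.03,"ax": 0,"ay": 0,"az": 0,"hand": 49}
    - {"x": 0,"y": 0.15,"z": -0.04,"ax": 0,"ay": 0,"az": 0,"hand": 46}
    - {"x": 0,"y": 0.18,"z": -0.05,"ax": 0,"ay": 0,"az": 0,"hand": 43}
    - {"x": 0,"y": 0.18,"z": -0.05,"ax": 0,"ay": 0,"az": 0,"hand": 43}

```text
clock: 31.1
eef_pos: [498.6, -247.6, 17.4]
tcp_rot: [-3.141, 0.002, 0.179]
contact_force: [-5.0, 1.1, 9.8]
opening: 0.533
grasp_force: 23.8
```

Emit:
drive_tool:
  plan:
    - {"x": 0,"y": 0.02,"z": 0,"ax": 0,"ay": 0,"az": 0,"hand": 41}
    - {"x": 0,"y": 0.03,"z": 0,"ax": 0,"ay": 0,"az": 0,"hand": 39}
    - {"x": 0,"y": 0.03,"z": 0,"ax": 0,"ay": 0,"az": 0,"hand": 39}

```text
clock: 31.4
eef_pos: [498.6, -248.3, 17.5]
tcp_rot: [-3.14, 0.002, 0.18]
contact_force: [-6.0, 7.1, 14.0]
opening: 0.513
grasp_force: 23.0
```

```bash
python3 j.py j5
```

```text
[ 498.6 -248.3   17.5] 43.80975560905413 jaw rear y -32.9 [155, 154, 154, 153, 154, 154, 153, 153, 153, 53, 52, 15, 0, 0, 0, 0, 0, 0]
```

Emit:
drive_tool:
  plan:
    - {"x": 0,"y": -0.02,"z": 0,"ax": 0,"ay": 0,"az": 0,"hand": 42}
    - {"x": 0,"y": -0.04,"z": 0,"ax": 0,"ay": 0,"az": 0,"hand": 44}
    - {"x": 0,"y": -0.06,"z": 0,"ax": 0,"ay": 0,"az": 0,"hand": 46}
    - {"x": 0,"y": -0.08,"z": 0,"ax": 0,"ay": 0,"az": 0,"hand": 48}
    - {"x": 0,"y": -0.1,"z": 0,"ax": 0,"ay": 0,"az": 0,"hand": 50}
    - {"x": 0,"y": -0.12,"z": 0,"ax": 0,"ay": 0,"az": 0,"hand": 52}
    - {"x": 0,"y": -0.14,"z": 0,"ax": 0,"ay": 0,"az": 0,"hand": 54}
    - {"x": 0,"y": -0.16,"z": 0,"ax": 0,"ay": 0,"az": 0,"hand": 56}

```text
clock: 32.25
eef_pos: [498.8, -242.3, 17.1]
tcp_rot: [3.14, -0.001, 0.179]
contact_force: [-1.6, -15.8, -6.3]
opening: 0.654
grasp_force: 10.1
```

Emit:
drive_tool:
  plan:
    - {"x": 0,"y": -0.02,"z": 0,"ax": 0,"ay": 0,"az": 0,"hand": 58}
    - {"x": 0,"y": -0.04,"z": 0,"ax": 0,"ay": 0,"az": 0,"hand": 60}
    - {"x": 0,"y": -0.06,"z": 0.01,"ax": 0,"ay": 0,"az": 0,"hand": 63}
    - {"x": 0,"y": -0.07,"z": 0.03,"ax": 0,"ay": 0,"az": 0,"hand": 67}
    - {"x": 0,"y": -0.07,"z": 0.05,"ax": 0,"ay": 0,"az": 0,"hand": 72}
    - {"x": 0,"y": -0.07,"z": 0.05,"ax": 0,"ay": 0,"az": 0,"hand": 72}

```text
clock: 32.85
eef_pos: [497.5, -237.3, 14.2]
tcp_rot: [-3.141, 0.001, 0.179]
contact_force: [0.0, 0.4, 0.2]
opening: 0.841
grasp_force: 0.0
```

```bash
python3 j.py j6
```

```text
[ 497.5 -237.3   14.2] 71.82313138314719 jaw rear y -34.5 [158, 158, 159, 158, 158, 157, 157, 157, 58, 56, 65, 70, 70, 70, 67, 23, 0, 0]
```

Emit:
drive_tool:
  plan:
    - {"x": 0,"y": 0.02,"z": 0,"ax": 0,"ay": 0,"az": 0,"hand": 82}
    - {"x": 0,"y": 0.02,"z": 0,"ax": 0,"ay": 0,"az": 0,"hand": 82}
    - {"x": 0,"y": 0.02,"z": -0.4,"ax": 0,"ay": 0,"az": 0,"hand": 82}
    - {"x": 0,"y": 0.02,"z": -1.1,"ax": 0,"ay": 0,"az": 0,"hand": 82}
    - {"x": 0,"y": -0.5,"z": -1.9,"ax": 0,"ay": 0,"az": 0,"hand": 82}
    - {"x": 0,"y": -1.2,"z": -2.1,"ax": 0,"ay": 0,"az": 0,"hand": 82}
    - {"x": 0,"y": -1.9,"z": -2.1,"ax": 0,"ay": 0,"az": 0,"hand": 82}
    - {"x": 0,"y": -2.22,"z": -2.1,"ax": 0,"ay": 0,"az": 0,"hand": 82}

```text
clock: 33.7
eef_pos: [477.3, -126.6, 120.1]
tcp_rot: [-3.141, -0.0, 0.18]
contact_force: [-0.1, -0.1, -1.2]
opening: 0.956
grasp_force: 0.0
```

Emit:
drive_tool:
  plan:
    - {"x": 0,"y": 0,"z": 0,"ax": 0,"ay": 0,"az": 0,"hand": 82}
    - {"x": 0,"y": 0,"z": 0,"ax": 0,"ay": 0,"az": 0,"hand": 82}

```text
clock: 33.9
eef_pos: [478.3, -128.8, 119.4]
tcp_rot: [3.141, -0.0, 0.18]
contact_force: [-0.1, 0.6, -0.1]
opening: 0.958
grasp_force: 0.0
```

```bash
python3 m.py w11; python3 - <<'E'
import numpy as np,cv2
for n in ("w8","w9","w10","w11"):
    g=cv2.cvtColor(np.load(f"{n}.npy"),cv2.COLOR_RGB2GRAY).astype(float);out=[]
    for rows,lo,hi,th in (((66,72),240,256,130),((80,95),285,315,130)):
        p=g[rows[0]:rows[1],lo:hi].mean(0)
        i=np.argmax((p[:-1]-th)*(p[1:]-th)<=0);out.append(lo+i+(th-p[i])/(p[i+1]-p[i]))
    print(n,(out[1]-out[0]).round(2))
a=np.load("w11.npy");cv2.imwrite("pics/w11.png",cv2.resize(a,(800,600))[...,::-1])
E
```

```text
[ 478.3 -128.8  119.4]
cup edge z44 (np.float64(4.8), array([ 36.,  33., 120., 206., 229.], dtype=float32)) jaw front z62 (np.float64(-3.1), array([71., 65., 53., 42., 31.], dtype=float32))
w8 61.25
w9 60.87
w10 61.25
w11 60.0
```

View pics/w11.png

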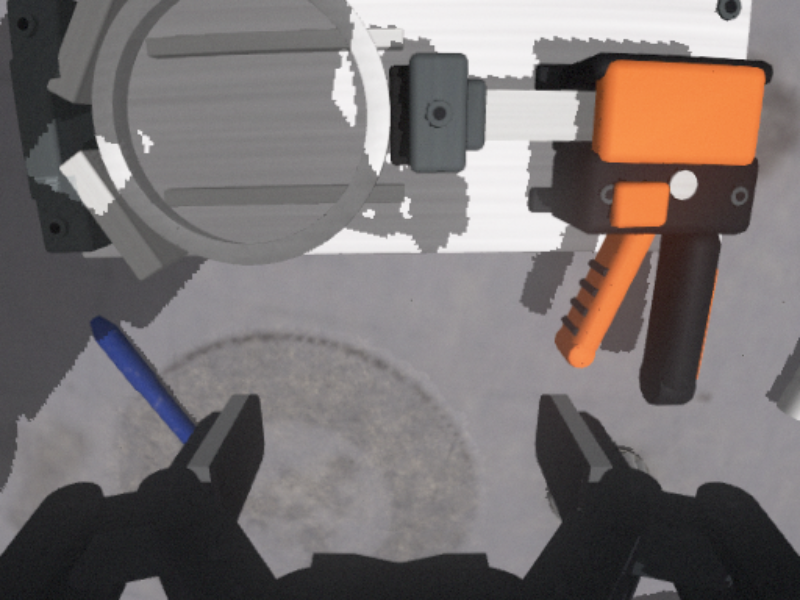

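The cup lies flat on both parallels and touches both V faces. The trigger is at rest and the pad is sunk about 2.1 mm (cup edge 4.8, jaw front −3.1). I'll hand it in.

```bash
python3 -c "
from rig import r
print(r.sign_off())"
```

```text
the job is handed in; nothing more can be done
None
```

The cup is seated in the V and lying flat on the parallels, with the pad holding it about 2.1 mm deep (aim about 2.3) after the trigger was let go. The pad peaked at about 3.6 mm in the squeezes I tracked, under the 4.67 mm limit; the job was handed in at about 34 s.

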